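# Relamp the pierced lantern on the showroom counter

### The arm

A 6-joint arm with a two-finger parallel gripper is mounted at the origin on the work surface. World frame = base frame: x ahead of the robot, y to its left, z up, the work surface at z = 0. Lengths are in m, angles in rad, forces in N, time in s.
With the tool pointing down it reaches from about 0.375 to 0.975 m from the base axis. Payload 3.8 kg.
Tool frame: the origin (TCP) lies on the centre line of the jaws, within the pads' length; the fingertips stand 8 mm ahead of it and the grasp point (between the pads) lies 11 mm behind it; z points along the fingers, y is the direction in which the jaws open and shut (so a half turn about z gives the same grasp; the last joint's range is limited). The gripper opens to 85 mm and grips with 20 to 120 N. Pads are 22 mm wide; open, the fingers measure 114 mm over their backs; the gripper's body (76 mm by 85 mm) begins 54 mm behind the grasp point. The pads swing forward as they close: fully open they stand 13 mm farther back than shut.
Start: joints at [-1.218, 0.264, 1.604, -0, 1.274, -0.037], TCP at [0.256, -0.624, 0.239] pointing down, gripper open.
Joint ranges: [-2.63, 2.63], [-0.94, 2.18], [0.31, 2.57], [-1.31, 4.45], [0, 2.66], [-2.55, 2.55]. Speed limits (rad/s): [2.57, 2.57, 3.14, 3.14, 3.14, 3.14].

### API

Orientations are given as a rotation vector (axis times angle).
In Python, from workcell import * gives the robot as it stands.
- The arm moves only by the tool play_rows, never from a script. Its arguments are lists of equal length, an entry for each row: "slide": the shift along the tool's x, y, z in cm, a list of three; "delta_rot": the turn, a rotation vector about the tool's x, y, z in rad, a list of three. In form: {"slide": [[x, y, z], ...], "delta_rot": [[wx, wy, wz], ...]}. A call has 1 to 12 rows; each row is the pose to reach, as a shift and turn from the pose measured when the call began, along the tool's axes at that moment; what a row does not reach only later rows make up. A row lasts 1/12 s, in which the tool goes at most 41.7 mm and 7.16 degrees, less where a joint would pass 70% of its speed; a pose out of reach is approached as far as the arm can. A call with a gripper value outside its range is refused whole. "hand" is the opening, from 0 (shut) to 1 (fully open), set as the call begins (left out, the last holds). The fingers move at their own pace and stop on an object; "force" is the grip in N (left out, the last holds). Time passes only in rows, so rows that repeat a pose let the fingers close. It gives the time, the measured TCP pose, the force and the opening at its end, in the units of the state.
- read_state(): the state, without advancing time (a new reading comes with each control period).
- read_camera(name): name is "scene" or "top" or "wrist"; returns a dict with "image" (384x512x3 uint8, red, green, blue), "depth" (384x512 float32, m along the optical axis (not along the pixel's ray), 0 where there is no reading), "fovy" (degrees; the focal length in pixels is half the picture's height over the tangent of half this angle, whatever the lens; pixels are square), "cx", "cy" (the principal point, pixels), "world_from_camera" (4x4, takes a point from camera to world coordinates); the wrist camera has in their place "hand_eye" (4x4, takes a point from camera to tool coordinates, whose origin is the TCP and whose axes are the flange's). Camera axes: x right, y up, looking along -z (the intrinsics and any distortion apply to the point x, -y, -z); pixel columns grow to the right and rows downward; lengths in m; the calibration is good to about 2 mm. A picture is of the moment at which its call begins: read the wrist's pose just before it.
- finish_job(): hands the job in, once; it reports no verdict.
Trained networks look in a picture, given as the dict that the camera call returned (one of the last four; its "shot" number tells which), for a name from the list of things; names that differ only in an ending like _2 or _b are one class to them, and where a whole thing is asked for, a point or a joint stands for the part that bears it (a point fixed in the world has none). Each returns a list of dicts, best first, with "conf" (0 to 1); they miss things now and then, are a little off and sometimes report something else, mostly with a low value. They report only what shows in the picture. A call takes as long as a camera call.
- spot_in(target, picture): "bbox" ([centre column, centre row, width, height] in pixels, round what is visible of it).
- landmark_of(target, picture): "at" ([column, row] in pixels: a listed point, or the origin of a listed thing).
The state is a dict: "time": time; "q": joint angles; "joint_vel": joint speeds; "joint_torque": joint torques, N m; "tool_pos": TCP position; "tcp_rot": TCP orientation; "wrist_force": force on the tool from outside, world axes, zero at the start; "torque": the same for the moment, N m; "width": opening from 0.0 (shut) to 1.0 (fully open).
Only numpy, scipy, OpenCV 4.12 (cv2) and the standard library are available. Lean on these libraries where they do the work, as an engineer would, in place of code of your own. Each camera call takes 0.05 s, during which the arm holds its last target.

### The job

Lift the pierced cover off the lantern by its handle and set it down gently, upright and wholly on the round felt board. Then take the flat-sided lamp out of its carton, push its bayonet cap into the lantern's holder against the spring and turn it a quarter turn clockwise, so that it is locked in. Keep gripping the lamp and finish while holding it seated like that, so that the light can be checked; drop nothing and leave everything else on the counter where it is.

Things in the scene. Friction and masses are not known exactly. Their poses are not given: they have to be found in the camera images.
- lantern: Lantern base fixed on the counter: black foot 150 mm across, 14 mm high, on it a step 108 mm across (top at 22 mm) that centres the cover, and an upright steel bayonet lamp holder 54 mm across in the middle, its open top 60 mm above the counter. Origin: centre of the underside, z up. Entry notches on its +x and -x sides, locking pockets on its -y and +y sides.
- holder_mouth (a point): Centre of the holder's open top, on its axis, 60 mm above the counter. The bore is 34 mm across (lamp cap 30 mm). The solid parts of the rim block a lug that is not over a notch; turning anticlockwise from the notches is blocked.
- entry_notch (a point): The +x entry notch, in the holder's top rim, 20 mm from the axis: open upward, about 11 mm wide (a lug may be 9 degrees off either way), ends 23 mm from the axis; another opposite. Outside each a fixing screw on a steel tab, in line. From each notch a channel runs clockwise (from above) under a ledge whose underside is 8 mm below the holder's top.
- lock_pocket (a point): The -y locking pocket, 20 mm from the axis, where the lug from the +x notch ends after a quarter turn clockwise; another opposite. The pocket's roof is 3 mm higher than the ledge, so the spring lifts the lugs into it; a lug has 9 degrees of play either way in it, with a stop at the end.
- contact_disc (a joint): White sprung disc in the holder's bore, 27 mm across. 0 = up, its face 13 mm below the holder's top; grows to 0.013 m as it is pushed down. 4 N starts it, plus 0.6 N per mm, about 12 N at the bottom. The lugs pass under the ledge while it reads 0.009 to 0.013; with the lamp risen into the pockets it reads about 0.006.
- cover: Black pierced metal lantern cover: cylinder 124 mm across, 140 mm high, open below, closed on top, standing over the holder on the base's foot (lower edge 14 mm above the counter at the start). About 0.5 kg. Origin: centre of its lower edge, z up. No lamp is under it, only the holder: raise it 50 mm or more to clear it.
- cover_handle (a point): Middle of the rigid handle bar on the cover's top, 180 mm above the cover's lower edge. The bar is 10 mm thick (along the cover's x), 10 mm high and 92 mm long (along the cover's y), on two end posts 84 mm apart; 35 mm free under it.
- felt_board: Round felt-covered board fixed on the counter, 180 mm across, where the cover is to be set down. Origin: centre of its underside on the counter; its top is 6 mm above the counter.
- carton: Low brown cardboard lamp carton fixed on the counter, 174 mm along its x, 83 mm along y, 34 mm high, with two round pockets 46 mm across, floors 4 mm above the counter: the flat-sided lamp stands in the one at x = -42 mm, the globe lamp in the one at x = +42 mm. Origin: centre of the underside.
- lamp: The flat-sided LED lamp, standing cap down in the carton; 0.11 kg, 108 mm high, same when turned half round. Origin: centre of the cap's underside, z up. Cap 30 mm across, 30 mm long, lower edge bevelled; then a round collar 44 mm across (30 to 42 mm), then a flat-sided body (42 to 108 mm) 40 mm wide along x, 24 mm thick along y. Locked, the origin is 19 mm below the holder's top.
- lamp_lug (a point): Outer end of the +x lug: two round lugs 6 mm thick stick out of the cap along +x and -x (the body's wide way), 11 mm above the cap's underside, 41 mm over both. They enter along the lantern's x line and lock along its y line. While the lamp is being turned the cap's underside is 22 to 26 mm below the holder's top.
- lamp_grip (a point): Point on the lamp's axis 78 mm above its origin, within the flat-sided part: a good height to pinch it across its 24 mm thickness (along y).
- globe_lamp: Bystander: globe lamp, ball 52 mm across, 90 mm high, in the carton's other pocket. Origin: centre of its cap's underside.
- squat_vase: Bystander: squat black vase, 72 mm across, 85 mm high. Origin: centre of its foot.
- small_urn: Bystander: small black urn, 76 mm across, 95 mm high. Origin: centre of its foot.
- polish_tin: Bystander: round metal polish tin, 68 mm across, 36 mm high. Origin: centre of its underside.
- trinket_box: Bystander: closed wooden trinket box, 78 x 58 x 48 mm. Origin: centre of its underside.
- tall_vase: Bystander: black bottle vase, 96 mm across, 165 mm high. Origin: centre of its foot.
- plate: Bystander: white china plate, 160 mm across, 20 mm high. Origin: centre of its foot.
- screwdriver: Bystander: screwdriver 190 mm long lying on the counter.

How it is judged:
On the way, in this order (a step that is already met when the one before it is completed fails the run):
1. the cover is lifted clear of the lantern's holder by its handle (z of cover in the frame of lantern above 0.055 m and contact force between the fingers and cover above 0.5 N), for 0.1 s.
2. the cover stands upright and still on the felt board, let go (horizontal distance between cover and felt_board below 0.03 m and height (world z) of cover below 0.01 m and angle between cover's own z axis and vertical below 0.05 rad and linear speed of cover below 0.02 m/s and contact force between each of the fingers, the arm and cover below 0.1 N), for 0.2 s.
3. the lamp's cap is pushed into the holder through the entry notches, against the spring (z of lamp in the frame of holder_mouth below -0.016 m and horizontal distance between lamp and holder_mouth below 0.005 m and angle between lamp's own z axis and vertical below 0.08 rad and angle between the x axis of lamp and the x axis of lantern, either way round below 0.35 rad and value of joint contact_disc above 0.003 m), for 0.05 s.
4. the lamp is turned a quarter turn under the ledge (z of lamp in the frame of holder_mouth below -0.016 m and horizontal distance between lamp and holder_mouth below 0.005 m and angle between lamp's own z axis and vertical below 0.08 rad and angle between the x axis of lamp and the y axis of lantern, either way round below 0.28 rad and value of joint contact_disc above 0.003 m), for 0.2 s.
At the end, for the whole second after the job is handed in: Lamp upright, central (5 mm), cap 16 mm or more below the holder top, lugs within 0.28 rad of the lantern's y line, disc pressed over 3 mm, lamp still and gripped with over 2 N; cover upright, still and untouched on the felt board, within 30 mm of its centre (all of step 2 and all of step 4 and contact force between the fingers and lamp above 2 N and angular speed of lamp below 0.1 rad/s and linear speed of lamp below 0.02 m/s); the arm keeps its last pose, push and grip.
It fails at once if something else on the counter was moved by more than 25 mm or tipped over (distance of any of globe_lamp, squat_vase, small_urn, polish_tin, trinket_box, tall_vase, plate, screwdriver from where it was at the start of the episode above 0.025 m or angle between any of globe_lamp, squat_vase, small_urn, polish_tin, trinket_box, tall_vase, plate's own z axis and vertical above 0.5 rad).
It fails at once if the cover or the lamp was dropped (fell faster than 0.4 m/s out of the gripper) ((linear speed of cover above 0.4 m/s and contact force between each of the fingers, the arm and cover below 0.05 N) or (linear speed of lamp above 0.4 m/s and contact force between each of the fingers, the arm and lamp below 0.05 N)).
It also fails if it takes over 70 s, if anything falls off the work surface, if the arm or the gripper's body presses on something with over 40 N, if the wrist force passes 120 N, or if a joint passes its speed limit or range.

## Working session

There is one attempt and no reset: what is moved stays moved. The work goes in short steps, Python scripts to look and compute and a tool call to move; the robot and the scene stay as the last step left them, time stands still between calls to the robot, and variables do not carry over. Pictures are saved under pics/ and viewed, and the job is handed in when it is done.

Besides the shell and the picture viewer there is one more tool, called after "Emit:" in YAML: its name, and indented under it one key for each argument. play_rows: Moves the arm, as the interface text tells. Its arguments: {"type":"object","properties":{"slide":{"type":"array"},"delta_rot":{"type":"array"},"hand":{"type":"number"},"force":{"type":"number"}},"required":["slide","delta_rot"]}

```bash
ls; mkdir -p pics
cat > h.py <<'E'
from workcell import *
import numpy as np, cv2
from scipy.spatial.transform import Rotation as R
def wfc(p,s=None):
    if "world_from_camera" in p: return np.array(p["world_from_camera"])
    T=np.eye(4);T[:3,:3]=R.from_rotvec(s["tcp_rot"]).as_matrix();T[:3,3]=s["tool_pos"]
    return T@np.array(p["hand_eye"])
def foc(p): return p["image"].shape[0]/2/np.tan(np.radians(p["fovy"])/2)
def ray(p,uv,s=None):
    T=wfc(p,s);f=foc(p)
    d=np.array([(uv[0]-p["cx"])/f,-(uv[1]-p["cy"])/f,-1.])
    return T[:3,3],T[:3,:3]@d
def atz(p,uv,z,s=None):
    o,d=ray(p,uv,s);return o+d*(z-o[2])/d[2]
def cloud(p,s=None):
    T=wfc(p,s);f=foc(p);h,w=p["depth"].shape
    v,u=np.mgrid[:h,:w];D=p["depth"]
    c=np.stack([(u-p["cx"])/f*D,-(v-p["cy"])/f*D,-D],-1)
    return c@T[:3,:3].T+T[:3,3]
def proj(p,X,s=None):
    T=np.linalg.inv(wfc(p,s));c=T[:3,:3]@np.array(X)+T[:3,3];f=foc(p)
    return p["cx"]+f*c[0]/-c[2],p["cy"]-f*c[1]/-c[2]
def save(p,n): cv2.imwrite("pics/"+n,cv2.cvtColor(p["image"],cv2.COLOR_RGB2BGR))
E
python3 - <<'E'
from h import *
s=read_state();print(s)
for n in("scene","top","wrist"):
    p=read_camera(n);save(p,n+"0.png");print(n,{k:v for k,v in p.items() if k not in("image","depth")})
    for t in("lantern","cover","cover_handle","felt_board","carton","lamp","lamp_grip","lamp_lug","holder_mouth","entry_notch","globe_lamp","tall_vase"):
        l=landmark_of(t,p)[:2]
        print(t,[(np.round(a["at"]),round(a["conf"],2)) for a in l])
E
```

```text
pics
{'time': 0.0, 'q': array([-1.21788477e+00,  2.64736512e-01,  1.60535078e+00,  1.21927421e-05,
        1.27368690e+00, -3.69229782e-02]), 'joint_vel': array([ 4.27451276e-04,  3.16269844e-04,  5.05067089e-04, -7.91065590e-04,
        2.23347491e-04, -7.15658899e-05]), 'joint_torque': array([ 1.52395474e-03, -5.15103328e+01, -3.67310214e+01, -1.03475790e-05,
        1.26638927e-02, -4.22573908e-05]), 'tool_pos': array([ 0.25627061, -0.6237072 ,  0.23798575]), 'tcp_rot': array([-3.07998818e+00, -6.08057385e-01,  5.20721341e-04]), 'wrist_force': array([ 0.59891074, -0.03167344, -0.69948624]), 'torque': array([0.02962082, 0.06319876, 0.0321422 ]), 'width': 0.998820525834594}
scene {'fovy': 53.741514478002536, 'cx': 253.77337782292506, 'cy': 199.56793394383544, 'world_from_camera': array([[ 0.10926995, -0.68403673,  0.72121691,  1.42156349],
       [ 0.99396141,  0.06786289, -0.08622843, -0.08808456],
       [ 0.01003955,  0.72628395,  0.68732149,  0.94758291],
       [ 0.        ,  0.        ,  0.        ,  1.        ]]), 'shot': 1}
lantern [(array([333., 208.]), 0.65), (array([344.,
[... 1422 characters left out ...]
0.5)]
tall_vase [(array([130., 171.]), 0.97)]
wrist {'fovy': 65.20273953342593, 'cx': 257.3229134093088, 'cy': 192.59815109559477, 'hand_eye': array([[ 4.25418734e-04,  9.65113264e-01,  2.61832401e-01,
         6.65524269e-02],
       [ 9.99999602e-01, -6.15965388e-04,  6.45671819e-04,
        -3.67411848e-04],
       [ 7.84426133e-04,  2.61832022e-01, -9.65113142e-01,
        -1.34600769e-01],
       [ 0.00000000e+00,  0.00000000e+00,  0.00000000e+00,
         1.00000000e+00]]), 'shot': 3}
lantern []
cover []
cover_handle []
felt_board [(array([115.,  32.]), 0.65)]
carton []
lamp []
lamp_grip [(array([116.,  35.]), 0.28)]
lamp_lug []
holder_mouth []
entry_notch []
globe_lamp []
tall_vase []
```

Run:
```python
import cv2
a=cv2.imread("pics/top0.png");cv2.imwrite("pics/top0z.png",cv2.resize(a[130:290,80:400],None,fx=2.5,fy=2.5,interpolation=cv2.INTER_CUBIC))
```

```text
(no output)
```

View pics/scene0.png

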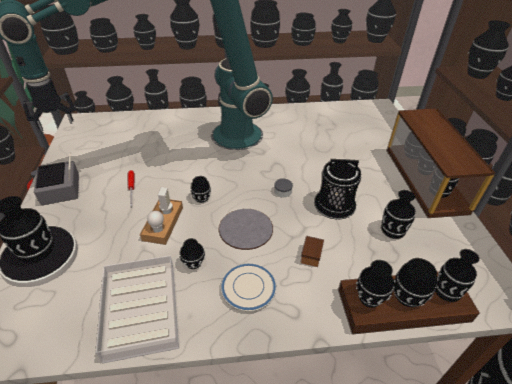

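View pics/top0.png

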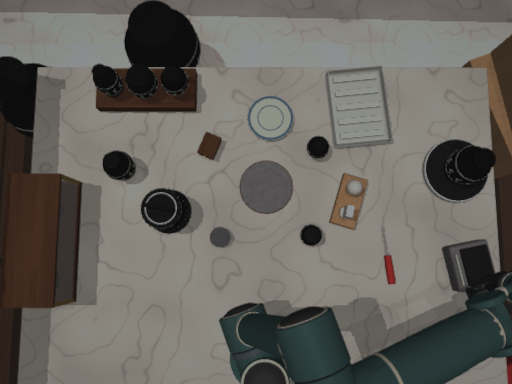

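View pics/top0z.png

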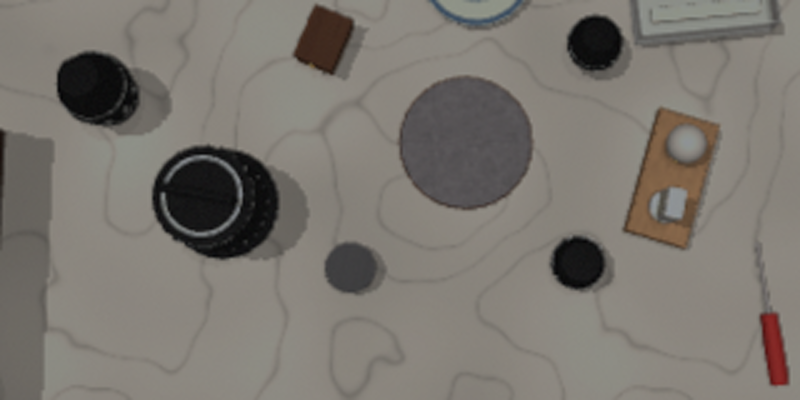

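The scene view shows the cover near (338,190), the felt board at (245,228) and the carton at (162,220). In the top view they are at (166,210), (266,187) and (349,201). The handle bar shows as a dark line across the cover's top. Next I'll measure with depth.

Run:
```python
from h import *
p=read_camera("top");C=cloud(p);sc=read_camera("scene");S=cloud(sc)
def rep(n,m,Cl):
    q=Cl[m];print(n,len(q),q.min(0).round(3),q.max(0).round(3),((q.min(0)+q.max(0))/2).round(3),q.mean(0).round(3))
for nm,cl in(("top",C),("scene",S)):
    # cover region
    c0=atz(p,(166,210),0.1)
    r=np.linalg.norm(cl[...,:2]-c0[:2],axis=-1)
    for a,b in((0.145,0.16),(0.183,0.21)):
        m=(r<0.12)&(cl[...,2]>a)&(cl[...,2]<b)
        if m.sum()>5: rep(nm+" cover",m,cl)
    q=cl[(r<0.11)&(cl[...,2]>0.183)]
    if len(q)>8:
        q=q[:,:2].astype(np.float32);print(cv2.minAreaRect(q)); u,s_,v=np.linalg.svd(q-q.mean(0));print(v[0])
    f0=atz(p,(266,187),0.006)
    r=np.linalg.norm(cl[...,:2]-f0[:2],axis=-1)
    print("felt",f0)
    c0=atz(p,(349,201),0.03)
    r=np.linalg.norm(cl[...,:2]-c0[:2],axis=-1)
    for a,b in((0.025,0.04),(0.06,0.09),(0.1,0.13)):
        m=(r<0.12)&(cl[...,2]>a)&(cl[...,2]<b)
        if m.sum()>5: rep(nm+" cart %g"%a,m,cl);print(cv2.minAreaRect(cl[m][:,:2].astype(np.float32)))
# felt by color top
for n,px,z in (("felt_board",None,0.006),("lamp_grip",None,0.082),("lamp",None,0.004),("carton",None,0),("cover_handle",None,0.194),("lantern",None,0),("cover",None,.014),("entry_notch",0,.06)):
    for cam in(p,sc):
        for a in landmark_of(n,cam)[:1]: print(n,cam["shot"],a["at"],a["conf"],atz(cam,a["at"],z).round(4))
    
g=p["image"].astype(int)
```

```text
top cover 1108 [0.416 0.253 0.145] [0.538 0.378 0.16 ] [0.477 0.315 0.152] [0.476 0.314 0.154]
top cover 106 [0.465 0.27  0.188] [0.49  0.361 0.205] [0.477 0.316 0.196] [0.476 0.315 0.198]
((0.47662225365638733, 0.3154132664203644), (0.0918152704834938, 0.00996060948818922), 79.49375915527344)
[-0.17728913 -0.9841588 ]
felt [ 0.56021412 -0.01483036  0.006     ]
top cart 0.025 642 [ 0.42  -0.355  0.025] [ 0.606 -0.23   0.039] [ 0.513 -0.293  0.032] [ 0.511 -0.29   0.03 ]
((0.5131365060806274, -0.2929750978946686), (0.08514423668384552, 0.17438291013240814), 73.2326431274414)
top cart 0.06 179 [ 0.451 -0.329  0.061] [ 0.579 -0.264  0.09 ] [ 0.515 -0.297  0.075] [ 0.541 -0.296  0.08 ]
((0.5146955251693726, -0.2975960671901703), (0.050386179238557816, 0.13007710874080658), 81.61954498291016)
top cart 0.1 102 [ 0.451 -0.294  0.101] [ 0.493 -0.265  0.119] [ 0.472 -0.279  0.11 ] [ 0.471 -0.279  0.11 ]
((0.47231775522232056, -0.27967923879623413), (0.02514752559363842, 0.04014051705598831), 79.93926239013672)
scene cover 670 [0.426 0.255 0.145] [0.543 0.38  0.16 ] [0.484 0.318 0.152] [0.492 
[... 1125 characters left out ...]
p 5 [335.8, 202.7] 0.63 [0.555  0.2887 0.082 ]
lamp 4 [340.8, 210.4] 0.48 [ 0.4807 -0.2692  0.004 ]
lamp 5 [170.0, 210.9] 0.49 [ 0.4599 -0.2679  0.004 ]
carton 4 [345.7, 201.3] 0.74 [ 0.5122 -0.2874  0.    ]
carton 5 [163.0, 221.6] 0.7 [ 0.5055 -0.2898  0.    ]
cover_handle 4 [157.2, 207.7] 0.59 [0.4725 0.3183 0.194 ]
cover_handle 5 [155.9, 233.6] 0.7 [ 0.735  -0.2643  0.194 ]
lantern 4 [174.4, 210.3] 0.45 [0.4803 0.2975 0.    ]
lantern 5 [334.2, 208.8] 0.88 [0.503  0.3103 0.    ]
cover 4 [168.7, 210.2] 0.94 [0.4795 0.3145 0.014 ]
cover 5 [336.8, 199.4] 0.56 [0.4706 0.3264 0.014 ]
entry_notch 4 [168.4, 204.8] 0.67 [0.4936 0.308  0.06  ]
entry_notch 5 [340.1, 196.8] 0.6 [0.5058 0.3208 0.06  ]
```

```bash
cat >> h.py <<'E'
def Rdown(yaw):
    y=np.array([np.cos(yaw),np.sin(yaw),0]);z=np.array([0,0,-1.]);x=np.cross(y,z)
    return np.stack([x,y,z],1)
def to(xyz,yawdeg,s=None):
    s=s or read_state();A=R.from_rotvec(s["tcp_rot"])
    sl=A.inv().apply(np.array(xyz)-s["tool_pos"])*100
    rv=(A.inv()*R.from_matrix(Rdown(np.radians(yawdeg)))).as_rotvec()
    print("slide",sl.round(2).tolist(),"rot",rv.round(4).tolist());return sl,rv
def yaw(s):
    y=R.from_rotvec(s["tcp_rot"]).as_matrix()[:,1];return np.degrees(np.arctan2(y[1],y[0]))
def show(s=None):
    s=s or read_state();A=R.from_rotvec(s["tcp_rot"]).as_matrix()
    print("t",round(s["time"],2),"pos",s["tool_pos"].round(4),"yaw",round(yaw(s),2),"tilt",np.degrees(np.arccos(-A[2,2])).round(2),"q",np.degrees(s["q"]).round(1),"F",s["wrist_force"].round(1),"T",s["torque"].round(2),"w",round(s["width"],3))
E
python3 - <<'E'
from h import *
show();to([0.50,-0.28,0.30],-35);to([0.477,.316,.25],-10.3)
p=read_camera("top")
h=cv2.cvtColor(p["image"],cv2.COLOR_RGB2HSV)
C=cloud(p);m=(np.hypot(C[...,0]-.56,C[...,1]+.015)<.12)
g=p["image"].astype(int).mean(-1)
mm=m&(g<125);ys,xs=np.nonzero(mm);print(len(xs))
n,l,st,ce=cv2.connectedComponentsWithStats(mm.astype(np.uint8));i=1+np.argmax(st[1:,4]);print(st[i],ce[i],atz(p,ce[i],.006))
E
```

```text
t 2.85 pos [ 0.2565 -0.6243  0.2393] yaw -67.67 tilt 0.0 q [-69.8  15.1  91.9   0.   73.   -2.1] F [-0.6 -1.4  0.2] T [0.03 0.02 0.  ] w 0.997
slide [35.61, -22.6, -6.07] rot [-0.0, -0.0, -0.5701]
slide [56.13, -78.6, -1.07] rot [-0.0, -0.0, -1.0012]
2366
[ 232  160   67   55 2364] [265.65439932 186.90947547] [ 0.56052413 -0.01364888  0.006     ]
```

Emit:
play_rows:
  slide:
    - [9, -6, -3]
    - [18, -12, -6]
    - [27, -17, -6]
    - [35.6, -22.6, -6]
    - [35.6, -22.6, -6]
    - [35.6, -22.6, -6]
    - [35.6, -22.6, -6]
    - [35.6, -22.6, -6]
    - [35.6, -22.6, -6]
    - [35.6, -22.6, -6]
    - [35.6, -22.6, -6]
    - [35.6, -22.6, -6]
  delta_rot:
    - [0, 0, -0.1]
    - [0, 0, -0.2]
    - [0, 0, -0.3]
    - [0, 0, -0.4]
    - [0, 0, -0.5]
    - [0, 0, -0.57]
    - [0, 0, -0.57]
    - [0, 0, -0.57]
    - [0, 0, -0.57]
    - [0, 0, -0.57]
    - [0, 0, -0.57]
    - [0, 0, -0.57]

```text
time: 3.9
tool_pos: [0.5018, -0.2776, 0.3001]
tcp_rot: [2.783, 1.457, 0.002]
wrist_force: [-0.7, -0.2, 0.4]
width: 1.0
```

Run:
```python
from h import *
show();to([0.477,.316,.29],-10.3)
s=read_state();p=read_camera("wrist");save(p,"w1.png")
C=cloud(p,s)
m=(C[...,2]>.1)&(C[...,2]<.13)&(np.hypot(C[...,0]-.472,C[...,1]+.279)<.06)
q=C[m];print(len(q));
if len(q)>10: print(q.mean(0),cv2.minAreaRect(q[:,:2].astype(np.float32)))
```

```text
t 3.9 pos [ 0.5018 -0.2776  0.3001] yaw -34.74 tilt 0.09 q [-31.5   2.2 100.3   0.   77.4   3.3] F [-0.7 -0.2  0.4] T [ 0.04  0.05 -0.  ] w 1.0
slide [47.36, -35.86, 0.99] rot [0.0015, -0.0004, -0.4265]
799
[ 0.47392547 -0.27639371  0.11093925] ((0.4729892313480377, -0.27735427021980286), (0.024920271709561348, 0.03997532278299332), 78.59159088134766)
```

View pics/w1.png

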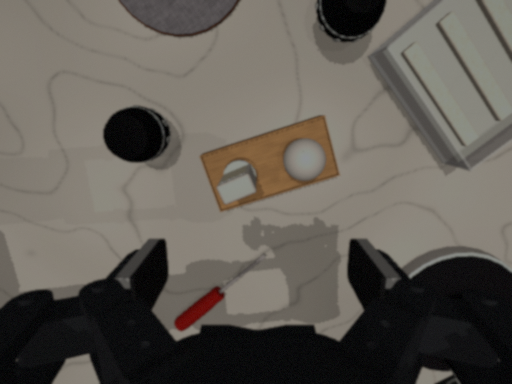

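The wrist view shows the lamp (238,183) next to the globe (304,158) in the carton. The measured lamp top is at (0.473, -0.277), which matches the top camera. Next I'll move above the handle.

Emit:
play_rows:
  slide:
    - [4, -3, 0]
    - [8, -6, 0]
    - [12, -9, 0]
    - [16, -12, 0]
    - [20, -15, 0]
    - [24, -18, 0]
    - [28, -21, 0]
    - [32, -24, 0]
    - [36, -27, 0]
    - [40, -30, 0]
    - [44, -33, 0]
    - [47.4, -35.9, 1]
  delta_rot:
    - [0, 0, -0.03]
    - [0, 0, -0.06]
    - [0, 0, -0.1]
    - [0, 0, -0.14]
    - [0, 0, -0.18]
    - [0, 0, -0.22]
    - [0, 0, -0.26]
    - [0, 0, -0.3]
    - [0, 0, -0.34]
    - [0, 0, -0.38]
    - [0, 0, -0.42]
    - [0, 0, -0.4265]

```text
time: 4.95
tool_pos: [0.4826, 0.2196, 0.2967]
tcp_rot: [2.412, 2.009, 0.001]
wrist_force: [0.7, 1.0, 0.7]
width: 0.997
```

Emit:
play_rows:
  slide:
    - [0, 0, 0]
    - [0, 0, 0]
  delta_rot:
    - [0, 0, 0]
    - [0, 0, 0]

```text
time: 5.12
tool_pos: [0.4826, 0.2197, 0.296]
tcp_rot: [2.41, 2.011, -0.001]
wrist_force: [0.4, -0.2, -0.5]
width: 1.002
```

Run:
```python
from h import *
show()
s=read_state();p=read_camera("wrist");save(p,"w2.png")
C=cloud(p,s)
m=(C[...,2]>.185)&(C[...,2]<.21)&(np.hypot(C[...,0]-.477,C[...,1]-.316)<.06)
q=C[m];print(len(q));
if len(q)>10: print(q.mean(0),q.min(0),q.max(0),cv2.minAreaRect(q[:,:2].astype(np.float32)))
for a in landmark_of("cover_handle",p)[:2]:print(a,atz(p,a["at"],.194,s))
to([0.477,.316,.183],-10.3)
```

```text
t 5.12 pos [0.4826 0.2197 0.296 ] yaw -10.29 tilt 0.17 q [ 21.9  -2.5 105.3  -0.2  77.1  32.2] F [ 0.4 -0.2 -0.5] T [ 0.01 -0.01 -0.05] w 1.002
1938
[0.47823585 0.31951763 0.19846621] [0.46516854 0.27245729 0.1850646 ] [0.49057795 0.36210929 0.20128042] ((0.47746551036834717, 0.31772705912590027), (0.09061651676893234, 0.01029113493859768), 79.55451965332031)
{'at': [225.8, 70.6], 'conf': 0.83} [0.47699406 0.31764504 0.194     ]
{'at': [412.2, 158.0], 'conf': 0.69} [0.60901534 0.22810116 0.194     ]
slide [9.57, -2.39, 11.3] rot [0.0019, 0.0025, -0.0034]
```

View pics/w2.png

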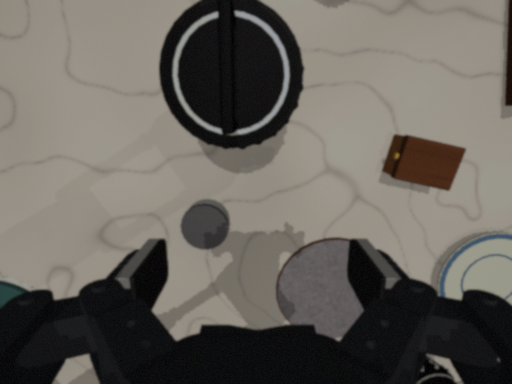

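The handle bar runs vertically at (226,70), with its centre at (0.4773, 0.317). Next: descend.

Emit:
play_rows:
  slide:
    - [4, -1, 0]
    - [8, -2, 0]
    - [9.7, -2.4, 1]
    - [9.7, -2.4, 3]
    - [9.7, -2.4, 6]
    - [9.7, -2.4, 9]
    - [9.7, -2.4, 10.5]
    - [9.7, -2.4, 11.3]
    - [9.7, -2.4, 11.3]
    - [9.7, -2.4, 11.3]
  delta_rot:
    - [0, 0, 0]
    - [0, 0, 0]
    - [0, 0, 0]
    - [0, 0, 0]
    - [0, 0, 0]
    - [0, 0, 0]
    - [0, 0, 0]
    - [0, 0, 0]
    - [0, 0, 0]
    - [0, 0, 0]

```text
time: 6.05
tool_pos: [0.4781, 0.3159, 0.1836]
tcp_rot: [2.415, 2.004, -0.001]
wrist_force: [-0.1, -0.0, 1.0]
width: 1.001
```

Run:
```python
from h import *
show();to([0.4773,.317,.183],-10.4)
```

```text
t 6.05 pos [0.4781 0.3159 0.1836] yaw -10.63 tilt 0.2 q [ 31.1   6.6 108.1  -0.2  65.4  41.8] F [-0.1 -0.   1. ] T [-0.    0.01  0.02] w 1.001
slide [0.09, -0.1, 0.06] rot [0.0024, 0.0025, -0.0039]
```

Emit:
play_rows:
  slide:
    - [0.1, -0.1, 0]
    - [0.1, -0.1, 0]
    - [0.1, -0.1, 0]
    - [0.1, -0.1, 0]
    - [0.1, -0.1, 0]
    - [0.1, -0.1, 0]
    - [0.1, -0.1, 0]
    - [0.1, -0.1, 0]
    - [0.1, -0.1, 0]
  delta_rot:
    - [0, 0, 0]
    - [0, 0, 0]
    - [0, 0, 0]
    - [0, 0, 0]
    - [0, 0, 0]
    - [0, 0, 0]
    - [0, 0, 0]
    - [0, 0, 0]
    - [0, 0, 0]
  hand: 0
  force: 60

```text
time: 6.8
tool_pos: [0.4774, 0.3174, 0.184]
tcp_rot: [2.415, 2.004, 0.0]
wrist_force: [-0.6, 0.7, 3.3]
width: 0.098
```

Emit:
play_rows:
  slide:
    - [0, 0, -0.2]
    - [0, 0, -0.5]
    - [0, 0, -1]
    - [0, 0, -2]
    - [0, 0, -3]
    - [0, 0, -4]
    - [0, 0, -5]
    - [0, 0, -6]
    - [0, 0, -7.5]
    - [0, 0, -9]
    - [0, 0, -10]
    - [0, 0, -10]
  delta_rot:
    - [0, 0, 0]
    - [0, 0, 0]
    - [0, 0, 0]
    - [0, 0, 0]
    - [0, 0, 0]
    - [0, 0, 0]
    - [0, 0, 0]
    - [0, 0, 0]
    - [0, 0, 0]
    - [0, 0, 0]
    - [0, 0, 0]
    - [0, 0, 0]

```text
time: 7.8
tool_pos: [0.4788, 0.3186, 0.2881]
tcp_rot: [2.414, 2.004, 0.01]
wrist_force: [0.2, 1.2, -4.6]
width: 0.108
```

Run:
```python
from h import *
show()
p=read_camera("scene");save(p,"s3.png")
s=read_state();p=read_camera("wrist");save(p,"w3.png")
s=read_state()
to([0.56,-.014,.285],-10.4)
```

```text
t 7.8 pos [0.4788 0.3186 0.2881] yaw -10.61 tilt 0.44 q [ 31.3   2.5 101.2  -0.2  75.9  41.9] F [ 0.2  1.2 -4.6] T [ 0.09 -0.14  0.02] w 0.108
slide [-31.09, 14.22, 0.05] rot [0.0037, 0.001, -0.0037]
```

View pics/s3.png

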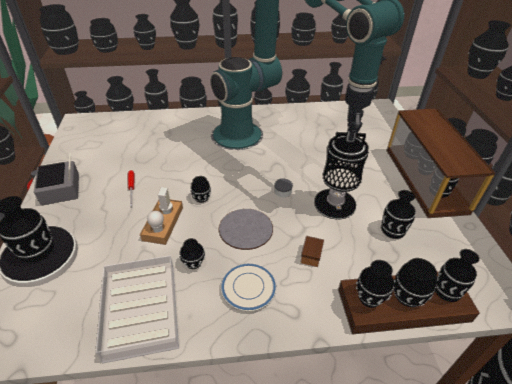

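View pics/w3.png

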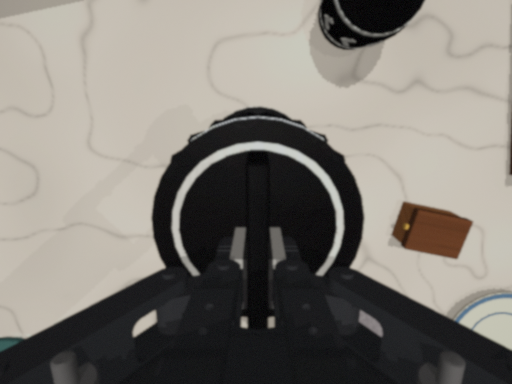

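The cover is lifted about 104 mm and hangs upright; the holder is visible at (337,195). Next: carry it to the felt.

Emit:
play_rows:
  slide:
    - [-1, 0.5, 0]
    - [-3, 1.4, 0]
    - [-6, 2.7, 0]
    - [-9, 4.1, 0]
    - [-12, 5.5, 0]
    - [-15, 6.9, 0]
    - [-18, 8.2, 0]
    - [-21, 9.6, 0]
    - [-24, 11, 0]
    - [-26.5, 12.1, 0]
    - [-28.5, 13, 0]
    - [-30, 13.7, 0]
  delta_rot:
    - [0, 0, 0]
    - [0, 0, 0]
    - [0, 0, 0]
    - [0, 0, 0]
    - [0, 0, 0]
    - [0, 0, 0]
    - [0, 0, 0]
    - [0, 0, 0]
    - [0, 0, 0]
    - [0, 0, 0]
    - [0, 0, 0]
    - [0, 0, 0]

```text
time: 8.9
tool_pos: [0.5561, -0.0055, 0.2839]
tcp_rot: [2.417, 2.002, -0.002]
wrist_force: [1.3, 0.5, -5.3]
width: 0.102
```

Run:
```python
from h import *
show()
p=read_camera("scene");save(p,"s4.png")
s=read_state()
to([0.56,-.013,.185],-10.4)
# lantern while here
C=cloud(p);m=(np.hypot(C[...,0]-.477,C[...,1]-.317)<.1)&(C[...,2]>.05)&(C[...,2]<.075)
q=C[m];print(len(q),q.min(0),q.max(0))
x,y,w,h=290,140,100,100
cv2.imwrite("pics/s4z.png",cv2.resize(cv2.cvtColor(p["image"],cv2.COLOR_RGB2BGR)[y:y+h,x:x+w],None,fx=5,fy=5,interpolation=cv2.INTER_CUBIC))
```

```text
t 8.9 pos [ 0.5561 -0.0055  0.2839] yaw -10.72 tilt 0.18 q [ -3.    0.7 103.4  -0.2  75.8   7.7] F [ 1.3  0.5 -5.3] T [-0.02 -0.03 -0.04] w 0.102
slide [-0.39, 0.38, 9.9] rot [0.0026, 0.0053, -0.0064]
131 [0.45003913 0.28915162 0.05026021] [0.50764995 0.34335267 0.06424783]
```

View pics/s4.png

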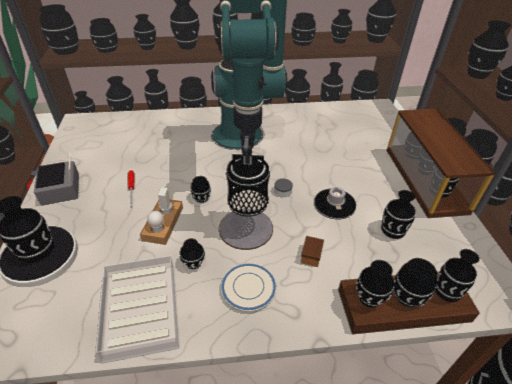

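View pics/s4z.png

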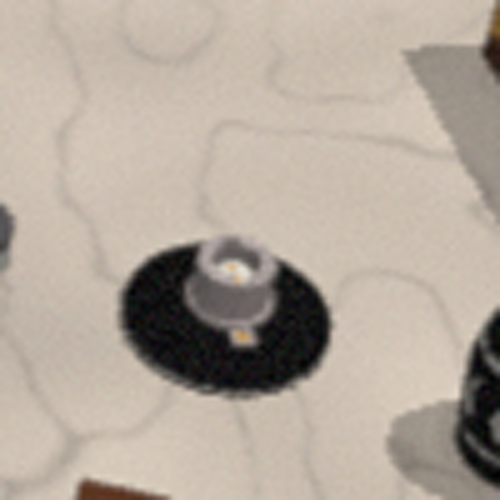

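The cover hangs over the felt board (246,228). On the lantern, a screw tab shows at about (338,207). Next: lower slowly.

Emit:
play_rows:
  slide:
    - [-0.1, 0.1, 0.7]
    - [-0.2, 0.2, 1.8]
    - [-0.3, 0.3, 3.2]
    - [-0.4, 0.4, 4.7]
    - [-0.4, 0.4, 6.2]
    - [-0.4, 0.4, 7.6]
    - [-0.4, 0.4, 8.7]
    - [-0.4, 0.4, 9.4]
    - [-0.4, 0.4, 9.9]
    - [-0.4, 0.4, 10.2]
    - [-0.4, 0.4, 10.4]
    - [-0.4, 0.4, 10.4]
  delta_rot:
    - [0, 0, 0]
    - [0, 0, 0]
    - [0, 0, 0]
    - [0, 0, 0]
    - [0, 0, 0]
    - [0, 0, 0]
    - [0, 0, 0]
    - [0, 0, 0]
    - [0, 0, 0]
    - [0, 0, 0]
    - [0, 0, 0]
    - [0, 0, 0]

```text
time: 9.95
tool_pos: [0.5604, -0.0131, 0.1801]
tcp_rot: [2.416, 2.0, -0.003]
wrist_force: [-0.7, 0.0, -5.6]
width: 0.106
```

Emit:
play_rows:
  slide:
    - [0, 0, 0.1]
    - [0, 0, 0.2]
    - [0, 0, 0.3]
    - [0, 0, 0.4]
  delta_rot:
    - [0, 0, 0]
    - [0, 0, 0]
    - [0, 0, 0]
    - [0, 0, 0]

```text
time: 10.28
tool_pos: [0.5607, -0.0132, 0.1765]
tcp_rot: [2.415, 1.999, -0.002]
wrist_force: [-0.2, -1.3, -5.6]
width: 0.108
```

Run:
```python
from h import *
show()
```

```text
t 10.28 pos [ 0.5607 -0.0132  0.1765] yaw -10.76 tilt 0.37 q [ -3.7   5.5 110.   -0.4  64.3   7.2] F [-0.2 -1.3 -5.6] T [0.01 0.05 0.  ] w 0.108
```

Emit:
play_rows:
  slide:
    - [0, 0, 0.05]
    - [0, 0, 0.1]
    - [0, 0, 0.15]
  delta_rot:
    - [0, 0, 0]
    - [0, 0, 0]
    - [0, 0, 0]

```text
time: 10.53
tool_pos: [0.5612, -0.0135, 0.1761]
tcp_rot: [2.414, 1.999, -0.002]
wrist_force: [-2.6, -1.4, 4.1]
width: 0.102
```

Run:
```python
from h import *
show()
```

```text
t 10.53 pos [ 0.5612 -0.0135  0.1761] yaw -10.76 tilt 0.44 q [ -3.7   5.5 110.1  -0.4  64.2   7.2] F [-2.6 -1.4  4.1] T [-0.18  0.49 -0.02] w 0.102
```

Contact: the wrist force changed sign, so the cover is standing on the felt. Next: open, then rise.

Emit:
play_rows:
  slide:
    - [0, 0, 0]
    - [0, 0, 0]
    - [0, 0, 0]
    - [0, 0, 0]
    - [0, 0, 0]
    - [0, 0, 0]
    - [0, 0, 0]
  delta_rot:
    - [0, 0, 0]
    - [0, 0, 0]
    - [0, 0, 0]
    - [0, 0, 0]
    - [0, 0, 0]
    - [0, 0, 0]
    - [0, 0, 0]
  hand: 1

```text
time: 11.12
tool_pos: [0.5612, -0.0135, 0.1761]
tcp_rot: [2.414, 1.999, -0.002]
wrist_force: [-0.3, 0.3, 0.0]
width: 1.001
```

Emit:
play_rows:
  slide:
    - [0, 0, -0.5]
    - [0, 0, -2]
    - [0, 0, -4]
    - [0, 0, -7]
    - [0, 0, -10]
    - [0, 0, -12]
    - [0, 0, -13]
    - [0, 0, -13]
    - [0, 0, -13]
  delta_rot:
    - [0, 0, 0]
    - [0, 0, 0]
    - [0, 0, 0]
    - [0, 0, 0]
    - [0, 0, 0]
    - [0, 0, 0]
    - [0, 0, 0]
    - [0, 0, 0]
    - [0, 0, 0]

```text
time: 11.87
tool_pos: [0.5606, -0.0126, 0.3059]
tcp_rot: [2.414, 1.998, -0.001]
wrist_force: [-0.7, 0.2, -0.6]
width: 1.001
```

Run:
```python
from h import *
show()
p=read_camera("scene");save(p,"s5.png")
C=cloud(p);m=(np.hypot(C[...,0]-.56,C[...,1]+.013)<.08)&(C[...,2]>.175)&(C[...,2]<.2)
q=C[m];print(len(q),q.min(0),q.max(0),((q.min(0)+q.max(0))/2).round(3))
p=read_camera("top");save(p,"t5.png")
to([0.473,.25,.32],-10.4)
```

```text
t 11.87 pos [ 0.5606 -0.0126  0.3059] yaw -10.76 tilt 0.45 q [ -3.6   0.5 101.4  -0.4  77.8   7.2] F [-0.7  0.2 -0.6] T [ 0.06 -0.01 -0.03] w 1.001
135 [ 0.5508333  -0.05812107  0.17501382] [0.5752365  0.0325384  0.19413358] [ 0.563 -0.013  0.185]
slide [24.17, -13.4, -1.78] rot [0.0017, 0.006, -0.0063]
```

View pics/s5.png

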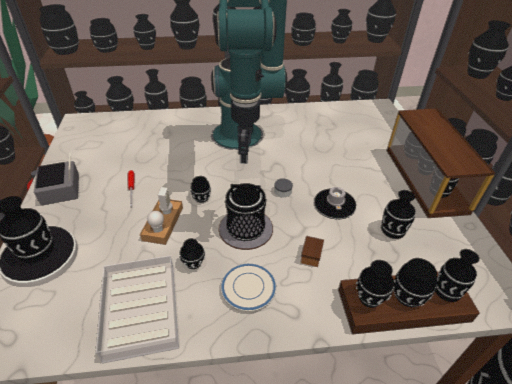

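View pics/t5.png

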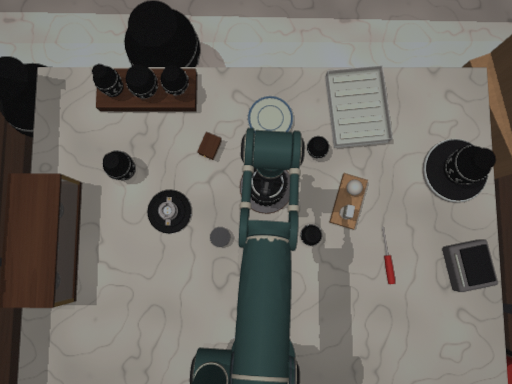

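The cover stands upright on the felt, let go (246,212). The lantern's tabs run vertically at (168,211) in the top view. Next I'll get a close wrist view of the holder.

Run:
```python
from h import *
to([0.474,.297,.22],-10.4)
```

```text
slide [28.87, -14.2, 8.19] rot [0.0017, 0.006, -0.0063]
```

Emit:
play_rows:
  slide:
    - [2, -1, 0]
    - [5, -2.5, 0]
    - [8.5, -4.2, 0]
    - [12, -6, 0]
    - [15.5, -7.7, 0]
    - [19, -9.4, 1]
    - [22.5, -11.1, 3]
    - [25.5, -12.6, 5]
    - [27.9, -13.7, 7]
    - [28.9, -14.2, 8.2]
    - [28.9, -14.2, 8.2]
    - [28.9, -14.2, 8.2]
  delta_rot:
    - [0, 0, 0]
    - [0, 0, 0]
    - [0, 0, 0]
    - [0, 0, 0]
    - [0, 0, 0]
    - [0, 0, 0]
    - [0, 0, 0]
    - [0, 0.006, 0]
    - [0, 0.006, 0]
    - [0, 0.006, 0]
    - [0, 0.006, 0]
    - [0, 0.006, 0]

```text
time: 12.97
tool_pos: [0.4729, 0.2965, 0.2177]
tcp_rot: [2.417, 2.004, -0.006]
wrist_force: [-0.2, -0.9, 0.3]
width: 1.001
```

Run:
```python
from h import *
show()
s=read_state();p=read_camera("wrist");save(p,"w6.png")
np.savez("w6.npz",**{k:v for k,v in p.items()},pos=s["tool_pos"],rot=s["tcp_rot"])
C=cloud(p,s)
for a,b in((.055,.07),(.018,.026),(.008,.017)):
    m=(np.hypot(C[...,0]-.477,C[...,1]-.317)<.1)&(C[...,2]>a)&(C[...,2]<b)
    q=C[m];print(a,len(q),q.min(0),q.max(0),((q.min(0)+q.max(0))/2).round(4),cv2.minEnclosingCircle(q[:,:2].astype(np.float32)))
for n,z in (("holder_mouth",.06),("entry_notch",.06),("lock_pocket",.06),("lantern",0)):
    for a in landmark_of(n,p)[:2]:print(n,a,atz(p,a["at"],z,s))
im=cv2.cvtColor(p["image"],cv2.COLOR_RGB2BGR)
cx,cy=[int(v) for v in proj(p,(.477,.317,.06),s)];print(cx,cy)
y0=max(0,cy-80);x0=cx-80
cv2.imwrite("pics/w6z.png",cv2.resize(im[y0:y0+160,x0:x0+160],None,fx=3.7,fy=3.7,interpolation=cv2.INTER_CUBIC));print(x0,y0)
```

```text
t 12.97 pos [0.4729 0.2965 0.2177] yaw -10.67 tilt 0.22 q [ 2.960e+01  3.500e+00  1.076e+02 -1.000e-01  6.910e+01  4.030e+01] F [-0.2 -0.9  0.3] T [-0.01 -0.02 -0.01] w 1.001
0.055 1376 [0.45227438 0.28974066 0.0550381 ] [0.50628879 0.34397878 0.06213405] [0.4793 0.3169 0.0586] ((0.47925615310668945, 0.3166755735874176), 0.027403386309742928)
0.018 4740 [0.42583058 0.26374356 0.01863296] [0.53298488 0.3707381  0.02599899] [0.4794 0.3172 0.0223] ((0.4794386029243469, 0.3168587386608124), 0.05400042235851288)
0.008 6058 [0.40501575 0.2423102  0.0080233 ] [0.55412812 0.39156304 0.01647249] [0.4796 0.3169 0.0122] ((0.47941944003105164, 0.31684112548828125), 0.07511956989765167)
holder_mouth {'at': [260.2, 159.9], 'conf': 0.79} [0.47922606 0.31588062 0.06      ]
entry_notch {'at': [280.1, 154.6], 'conf': 0.7} [0.49924159 0.31741394 0.06      ]
lock_pocket {'at': [263.8, 178.8], 'conf': 0.96} [0.47929433 0.29657464 0.06      ]
lantern {'at': [260.0, 150.0], 'conf': 0.75} [0.47985207 0.31779029 0.        ]
257 159
177 79
```

View pics/w6.png

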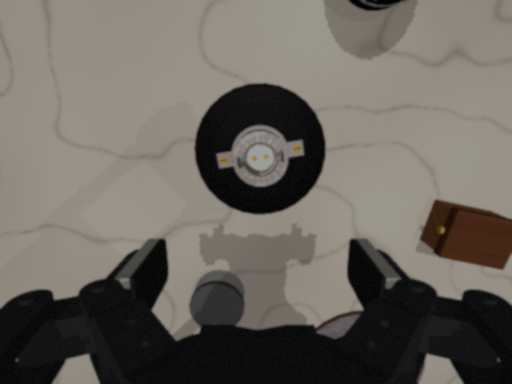

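View pics/w6z.png

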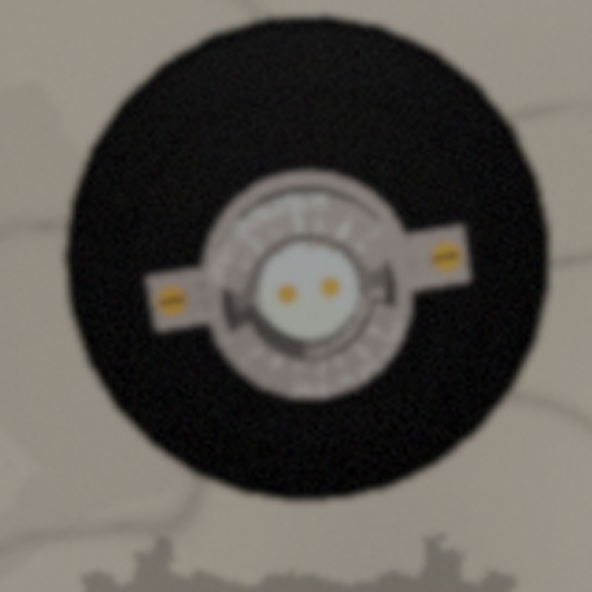

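The wrist view shows the holder at (260,159). Its screws lie along the lantern's x, which is close to world x. I'll rotate about 90° and take a second look to cancel any hand-eye bias.

Run:
```python
from h import *
to([0.499,.317,.218],88.4)
d=np.load("w6.npz");p={k:d[k] for k in d.files};s=dict(tool_pos=d["pos"],tcp_rot=d["rot"])
a=[atz(p,(177+u/3.7,79+v/3.7),.024,s) for u,v in((172,300),(446,256))];v=a[1]-a[0];print(a,np.degrees(np.arctan2(v[1],v[0])))
C=cloud(p,s);print(C[79+300//4+5,177+172//4])
for u,v in((172,300),(446,256)):print(C[int(79+v/3.7),int(177+u/3.7)])
```

```text
slide [2.46, 1.93, 0.34] rot [0.0039, 0.0023, -1.7325]
[array([0.43871449, 0.31738082, 0.024     ]), array([0.52076316, 0.3152336 , 0.024     ])] -1.4990981147902955
[0.43529821 0.31934121 0.02462325]
[0.43842341 0.31777368 0.0255004 ]
[0.52013502 0.31565445 0.02475993]
```

Emit:
play_rows:
  slide:
    - [2.5, 1.9, 0.3]
    - [2.5, 1.9, 0.3]
    - [2.5, 1.9, 0.3]
    - [2.5, 1.9, 0.3]
    - [2.5, 1.9, 0.3]
    - [2.5, 1.9, 0.3]
    - [2.5, 1.9, 0.3]
    - [2.5, 1.9, 0.3]
    - [2.5, 1.9, 0.3]
    - [2.5, 1.9, 0.3]
    - [2.5, 1.9, 0.3]
    - [2.5, 1.9, 0.3]
  delta_rot:
    - [0, 0, -0.12]
    - [0, 0, -0.24]
    - [0, 0, -0.36]
    - [0, 0, -0.48]
    - [0, 0, -0.6]
    - [0, 0, -0.72]
    - [0, 0, -0.84]
    - [0, 0, -0.96]
    - [0, 0, -1.08]
    - [0, 0, -1.2]
    - [0, 0, -1.32]
    - [0, 0, -1.44]

```text
time: 14.22
tool_pos: [0.4997, 0.3167, 0.2197]
tcp_rot: [0.494, 3.097, 0.004]
wrist_force: [0.1, -0.7, 0.3]
width: 0.998
```

Emit:
play_rows:
  slide:
    - [0, 0, 0]
    - [0, 0, 0]
    - [0, 0, 0]
    - [0, 0, 0]
    - [0, 0, 0]
    - [0, 0, 0]
  delta_rot:
    - [0, 0, -0.12]
    - [0, 0, -0.24]
    - [0, 0, -0.33]
    - [0, 0, -0.33]
    - [0, 0, -0.33]
    - [0, 0, -0.33]

```text
time: 14.72
tool_pos: [0.5002, 0.3163, 0.2203]
tcp_rot: [-0.017, 3.135, 0.003]
wrist_force: [0.4, 0.1, -1.4]
width: 0.998
```

Run:
```python
from h import *
show()
s=read_state();p=read_camera("wrist");save(p,"w7.png")
np.savez("w7.npz",**{k:v for k,v in p.items()},pos=s["tool_pos"],rot=s["tcp_rot"])
res=[]
for f in("w6.npz","w7.npz"):
    d=np.load(f);P={k:d[k] for k in d.files};S=dict(tool_pos=d["pos"],tcp_rot=d["rot"])
    C=cloud(P,S);c=[]
    for a,b in((.055,.07),(.018,.026),(.008,.017)):
        m=(np.hypot(C[...,0]-.477,C[...,1]-.317)<.1)&(C[...,2]>a)&(C[...,2]<b)
        q=C[m];mc=cv2.minEnclosingCircle(q[:,:2].astype(np.float32));c.append(mc[0]);print(f,a,np.round(mc[0],4),round(mc[1],4),q[:,2].max())
    res.append((np.mean(c,0),yaw(S)))
A=[];B=[]
for c,y in res:
    M=Rdown(np.radians(y))[:2,:2]
    A.append(np.hstack([np.eye(2),M]));B.append(c)
print(np.linalg.solve(np.vstack(A),np.hstack(B)).round(4))
for n,z in (("holder_mouth",.06),("entry_notch",.06),("lock_pocket",.06),("lantern",0)):
    for a in landmark_of(n,p)[:2]:print(n,a,atz(p,a["at"],z,s))
im=cv2.cvtColor(p["image"],cv2.COLOR_RGB2BGR)
cx,cy=[int(v) for v in proj(p,(.479,.317,.06),s)];print(cx,cy)
y0=max(0,cy-80);x0=cx-80
cv2.imwrite("pics/w7z.png",cv2.resize(im[y0:y0+160,x0:x0+160],None,fx=3.7,fy=3.7,interpolation=cv2.INTER_CUBIC));print(x0,y0)
to([0.473,-.277,.22],78.6)
```

```text
t 14.72 pos [0.5002 0.3163 0.2203] yaw 90.62 tilt 0.39 q [ 2.990e+01  6.700e+00  1.039e+02 -1.000e-01  6.900e+01 -6.060e+01] F [ 0.4  0.1 -1.4] T [-0.01  0.02 -0.04] w 0.998
w6.npz 0.055 [0.4793 0.3167] 0.0274 0.062134049378179734
w6.npz 0.018 [0.4794 0.3169] 0.054 0.025998993053726882
w6.npz 0.008 [0.4794 0.3168] 0.0751 0.01647249337646617
w7.npz 0.055 [0.4792 0.3169] 0.0274 0.0621972034357719
w7.npz 0.018 [0.4791 0.3169] 0.0541 0.02599762575780523
w7.npz 0.008 [0.4791 0.3171] 0.075 0.016562120643065503
[4.792e-01 3.168e-01 0.000e+00 2.000e-04]
holder_mouth {'at': [257.9, 160.0], 'conf': 0.87} [0.48189267 0.31766611 0.06      ]
entry_notch {'at': [256.5, 177.8], 'conf': 0.95} [0.49993117 0.31647044 0.06      ]
lock_pocket {'at': [237.5, 155.5], 'conf': 0.79} [0.47764375 0.29753359 0.06      ]
lock_pocket {'at': [255.3, 155.9], 'conf': 0.46} [0.4778507  0.31505788 0.06      ]
lantern {'at': [254.5, 150.3], 'conf': 0.67} [0.48038629 0.31391793 0.        ]
257 157
177 77
slide [3.46, -59.32, -0.12] rot [0.0019, 0.0056, 0.2122]
```

View pics/w7z.png

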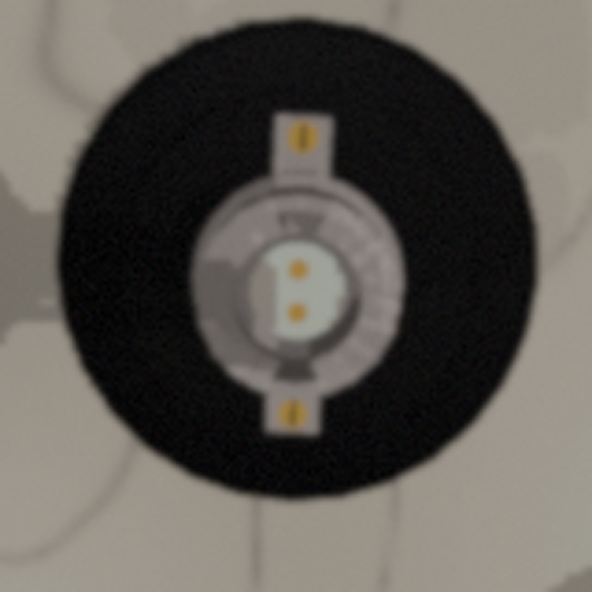

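The second look agrees within 0.3 mm: holder centre (0.4792, 0.3168), lantern x axis at -1.5°. Next: to the lamp.

Run:
```python
from h import *
to([0.493,-.281,.30],78.6);to([0.493,-.281,.25],78.6)
```

```text
slide [1.42, -59.74, -8.11] rot [0.0019, 0.0056, 0.2122]
slide [1.45, -59.75, -3.11] rot [0.0019, 0.0056, 0.2122]
```

Emit:
play_rows:
  slide:
    - [0, 0, -3]
    - [0.2, -2, -6]
    - [0.3, -5, -8]
    - [0.4, -9, -8]
    - [0.5, -13, -8]
    - [0.6, -17, -8]
    - [0.7, -21, -8]
    - [0.8, -25, -8]
    - [0.9, -29, -8]
    - [1, -33, -8]
    - [1, -37, -8]
    - [1, -41, -8]
  delta_rot:
    - [0, 0, 0]
    - [0, 0, 0]
    - [0, 0.006, 0.02]
    - [0, 0.006, 0.04]
    - [0, 0.006, 0.06]
    - [0, 0.006, 0.08]
    - [0, 0.006, 0.1]
    - [0, 0.006, 0.12]
    - [0, 0.006, 0.14]
    - [0, 0.006, 0.16]
    - [0, 0.006, 0.18]
    - [0, 0.006, 0.212]

```text
time: 15.97
tool_pos: [0.4943, -0.0954, 0.2994]
tcp_rot: [0.314, 3.126, 0.003]
wrist_force: [1.1, -1.3, 0.0]
width: 0.998
```

Run:
```python
from h import *
show();to([0.493,-.281,.25],78.6)
```

```text
t 15.97 pos [ 0.4943 -0.0954  0.2994] yaw 78.53 tilt 0.11 q [-1.380e+01 -5.600e+00  1.079e+02  1.000e-01  7.770e+01 -9.240e+01] F [ 1.1 -1.3  0. ] T [ 0.01 -0.06 -0.01] w 0.998
slide [-3.56, -18.23, 4.91] rot [0.0019, 0.0002, -0.0011]
```

Emit:
play_rows:
  slide:
    - [-0.7, -3.5, 1]
    - [-1.4, -7, 2]
    - [-2.1, -10.5, 3]
    - [-2.8, -14, 4]
    - [-3.4, -17, 4.8]
    - [-3.6, -18.2, 4.9]
    - [-3.6, -18.2, 4.9]
    - [-3.6, -18.2, 4.9]
  delta_rot:
    - [0, 0, 0]
    - [0, 0, 0]
    - [0, 0, 0]
    - [0, 0, 0]
    - [0, 0, 0]
    - [0, 0, 0]
    - [0, 0, 0]
    - [0, 0, 0]

```text
time: 16.63
tool_pos: [0.4933, -0.2808, 0.25]
tcp_rot: [-0.317, -3.126, -0.005]
wrist_force: [0.6, 0.1, -1.3]
width: 1.0
```

Run:
```python
from h import *
show()
s=read_state();p=read_camera("wrist");save(p,"w8.png")
C=cloud(p,s)
m=(C[...,2]>.108)&(C[...,2]<.118)&(np.hypot(C[...,0]-.472,C[...,1]+.279)<.06)
q=C[m];print(len(q),np.median(q[:,2]),cv2.minAreaRect(q[:,:2].astype(np.float32)))
to([0.473,-.277,.15],78.6)
```

```text
t 16.63 pos [ 0.4933 -0.2808  0.25  ] yaw 78.43 tilt 0.17 q [ -32.2    3.2  104.5    0.2   72.4 -110.7] F [ 0.6  0.1 -1.3] T [ 0.02 -0.03  0.03] w 1.0
1095 0.1118291411051952 ((0.4720253646373749, -0.27742627263069153), (0.024034664034843445, 0.039079323410987854), 78.86419677734375)
slide [2.08, -0.13, 10.03] rot [0.0027, 0.0002, -0.0016]
```

View pics/w8.png

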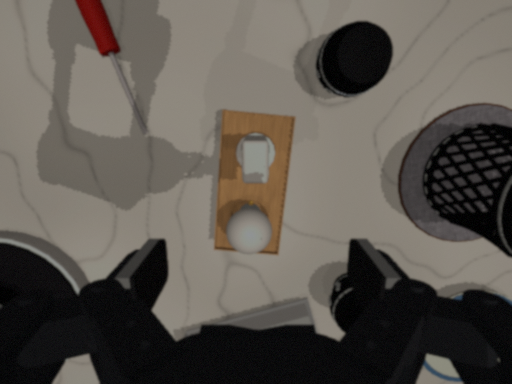

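The lamp, at (255,155), is aligned with the jaws. Next: move over it and descend.

Run:
```python
from h import *
to([0.4722,-.2774,.072],78.8)
```

```text
slide [2.16, -0.21, 17.83] rot [0.0027, 0.0003, -0.005]
```

Emit:
play_rows:
  slide:
    - [1, -0.1, 0.5]
    - [2.1, -0.2, 1.5]
    - [2.2, -0.2, 4]
    - [2.2, -0.2, 7]
    - [2.2, -0.2, 10]
    - [2.2, -0.2, 13]
    - [2.2, -0.2, 15.5]
    - [2.2, -0.2, 17]
    - [2.2, -0.2, 17.8]
    - [2.2, -0.2, 17.8]
    - [2.2, -0.2, 17.8]
  delta_rot:
    - [0, 0, -0.005]
    - [0, 0, -0.005]
    - [0.003, 0, -0.005]
    - [0.003, 0, -0.005]
    - [0.003, 0, -0.005]
    - [0.003, 0, -0.005]
    - [0.003, 0, -0.005]
    - [0.003, 0, -0.005]
    - [0.003, 0, -0.005]
    - [0.003, 0, -0.005]
    - [0.003, 0, -0.005]

```text
time: 17.6
tool_pos: [0.472, -0.2765, 0.073]
tcp_rot: [0.305, 3.126, -0.001]
wrist_force: [0.0, -0.1, 1.0]
width: 1.001
```

Run:
```python
from h import *
show();to([0.4722,-.2774,.072],78.8)
```

```text
t 17.6 pos [ 0.472  -0.2765  0.073 ] yaw 78.87 tilt 0.04 q [ -33.    10.7  116.3   -0.    52.9 -111.8] F [ 0.  -0.1  1. ] T [ 0.01 -0.04 -0.01] w 1.001
slide [-0.03, -0.08, 0.1] rot [-0.0004, 0.0007, 0.0012]
```

Emit:
play_rows:
  slide:
    - [0, -0.1, 0.1]
    - [0, -0.1, 0.1]
    - [0, -0.1, 0.1]
    - [0, -0.1, 0.1]
    - [0, -0.1, 0.1]
    - [0, -0.1, 0.1]
    - [0, -0.1, 0.1]
    - [0, -0.1, 0.1]
  delta_rot:
    - [0, 0, 0]
    - [0, 0, 0]
    - [0, 0, 0]
    - [0, 0, 0]
    - [0, 0, 0]
    - [0, 0, 0]
    - [0, 0, 0]
    - [0, 0, 0]
  hand: 0
  force: 80

```text
time: 18.27
tool_pos: [0.4724, -0.2779, 0.0727]
tcp_rot: [0.305, 3.125, -0.002]
wrist_force: [0.6, -0.2, 5.6]
width: 0.273
```

Emit:
play_rows:
  slide:
    - [0, 0, -0.3]
    - [0, 0, -1]
    - [0, 0, -2]
    - [0, 0, -4]
    - [0, 0, -6.5]
    - [0, 0, -9]
    - [0, 0, -12]
    - [0, 0, -15]
    - [0, 0, -17.5]
    - [0, 0, -19]
    - [0, 0, -20]
    - [0, 0, -20]
  delta_rot:
    - [0, 0, 0]
    - [0, 0, 0]
    - [0, 0, 0]
    - [0, 0, 0]
    - [0, 0, 0]
    - [0, 0, 0]
    - [0, 0, 0]
    - [0, 0, 0]
    - [0, 0, 0]
    - [0, 0, 0]
    - [0, 0, 0]
    - [0, 0, 0]

```text
time: 19.27
tool_pos: [0.4731, -0.2784, 0.2761]
tcp_rot: [0.304, 3.12, -0.005]
wrist_force: [0.1, 0.2, -1.7]
width: 0.272
```

Run:
```python
from h import *
show()
s=read_state();p=read_camera("wrist");save(p,"w9.png")
np.savez("w9.npz",**{k:v for k,v in p.items()},pos=s["tool_pos"],rot=s["tcp_rot"])
p=read_camera("scene");save(p,"s9.png")
to([0.47,-.0,.32],83);to([0.4792,.3168,.28],88.5)
```

```text
t 19.27 pos [ 0.4731 -0.2784  0.2761] yaw 78.86 tilt 0.42 q [-3.310e+01 -1.000e-01  1.051e+02 -0.000e+00  7.460e+01 -1.119e+02] F [ 0.1  0.2 -1.7] T [-0.01 -0.04  0.02] w 0.272
slide [5.52, 27.19, -4.79] rot [-0.0008, 0.0014, -0.0723]
slide [10.75, 58.46, -0.82] rot [-0.0008, 0.0014, -0.1682]
```

View pics/w9.png

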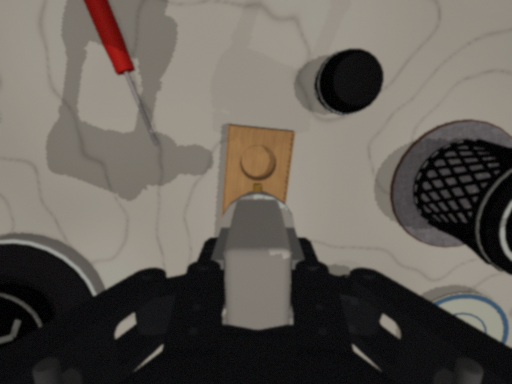

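View pics/s9.png

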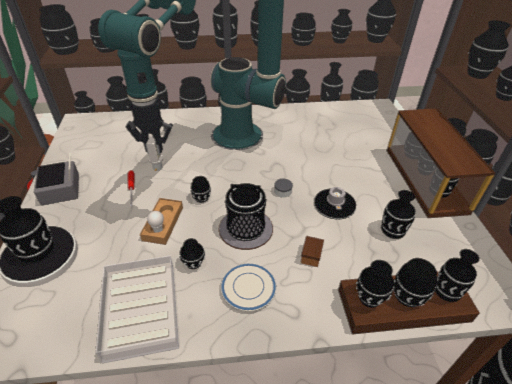

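Lamp held: its top is at (257,250) and a lug shows at (257,188). The carton pocket is empty. I'll check the lamp's offset in the hand from depth.

Run:
```python
from h import *
d=np.load("w9.npz");p={k:d[k] for k in d.files}
f=foc(p);T=p["hand_eye"];D=p["depth"];v,u=np.mgrid[:384,:512]
c=np.stack([(u-p["cx"])/f*D,-(v-p["cy"])/f*D,-D],-1)@T[:3,:3].T+T[:3,3]
# top face
m=(abs(c[...,2]+.039)<.004)&(abs(c[...,0])<.03)&(abs(c[...,1])<.02)
q=c[m];print(len(q),np.median(q[:,2]),q.min(0),q.max(0));print(cv2.minAreaRect(q[:,:2].astype(np.float32)))
for z in(0.033,0.02,0.05,.06):
    m=(abs(c[...,2]-z)<.004)&(abs(c[...,0])<.04)&(abs(c[...,1])<.03);q=c[m]
    if len(q):print(z,len(q),q.min(0),q.max(0))
```

```text
5935 -0.03903050829791738 [-0.01290507 -0.01999173 -0.04299318] [ 0.02049043  0.019975   -0.03501736]
((0.0038061048835515976, 5.440227687358856e-05), (0.03996497020125389, 0.03339375555515289), 89.5874252319336)
0.033 110 [ 0.00820965 -0.01967676  0.02902178] [0.02201698 0.02011743 0.03470917]
0.02 188 [ 0.01552485 -0.01196035  0.0160054 ] [0.020329   0.01313522 0.02398221]
0.05 4 [ 0.01752753 -0.00152554  0.05352327] [0.02028886 0.0004132  0.05389067]
0.06 46 [ 0.01229677 -0.00709779  0.05605474] [0.02041843 0.00788057 0.06364279]
```

Emit:
play_rows:
  slide:
    - [0.3, 1, -1.5]
    - [0.6, 3, -3]
    - [1, 6, -4.5]
    - [1.6, 9.5, -5]
    - [2.2, 13, -5]
    - [2.9, 16.5, -5]
    - [3.6, 20, -5]
    - [4.3, 23.5, -5]
    - [5, 27, -5]
    - [5.7, 30.5, -5]
    - [6.4, 34, -5]
    - [7.1, 37.5, -5]
  delta_rot:
    - [0, 0, 0]
    - [0, 0, -0.01]
    - [0, 0, -0.02]
    - [0, 0, -0.04]
    - [0, 0, -0.05]
    - [0, 0, -0.06]
    - [0, 0, -0.08]
    - [0, 0, -0.1]
    - [0, 0, -0.12]
    - [0, 0, -0.14]
    - [0, 0, -0.16]
    - [0, 0, -0.168]

```text
time: 20.37
tool_pos: [0.473, 0.1057, 0.3196]
tcp_rot: [-0.04, -3.139, 0.003]
wrist_force: [0.8, -1.4, -1.5]
width: 0.272
```

Run:
```python
from h import *
show();to([0.4792,.3168,.28],88.5)
```

```text
t 20.37 pos [0.473  0.1057 0.3196] yaw 88.54 tilt 0.17 q [ 9.700e+00 -8.100e+00  1.081e+02 -1.000e-01  8.020e+01 -7.880e+01] F [ 0.8 -1.4 -1.5] T [-0.    0.01  0.05] w 0.272
slide [-0.09, 21.12, 3.92] rot [-0.0018, -0.0024, 0.0007]
```

Emit:
play_rows:
  slide:
    - [0, 3.5, 0]
    - [0, 7, 0]
    - [0, 10.5, 0.5]
    - [0, 14, 1]
    - [0, 17, 1.5]
    - [-0.1, 19.5, 3]
    - [-0.1, 20.8, 6]
    - [-0.1, 21.1, 9]
    - [-0.1, 21.1, 12]
    - [-0.1, 21.1, 14]
    - [-0.1, 21.1, 15.5]
    - [-0.1, 21.1, 15.5]
  delta_rot:
    - [0, 0, 0]
    - [0, 0, 0]
    - [0, 0, 0]
    - [0, 0, 0]
    - [0, -0.002, 0]
    - [-0.002, -0.002, 0]
    - [-0.002, -0.002, 0]
    - [-0.002, -0.002, 0]
    - [-0.002, -0.002, 0]
    - [-0.002, -0.002, 0]
    - [-0.002, -0.002, 0]
    - [-0.002, -0.002, 0]

```text
time: 21.37
tool_pos: [0.4746, 0.3139, 0.1571]
tcp_rot: [-0.04, -3.13, 0.01]
wrist_force: [-0.4, -0.4, -1.5]
width: 0.273
```

Run:
```python
from h import *
show();to([0.4792,.3168,.135],88.5)
s=read_state();p=read_camera("wrist");save(p,"w10.png")
p=read_camera("scene");im=cv2.cvtColor(p["image"],cv2.COLOR_RGB2BGR);cv2.imwrite("pics/s10z.png",cv2.resize(im[110:230,270:400],None,fx=4.5,fy=4.5,interpolation=cv2.INTER_CUBIC))
```

```text
t 21.37 pos [0.4746 0.3139 0.1571] yaw 88.55 tilt 0.74 q [ 31.    8.  109.5   0.   63.3 -57.6] F [-0.4 -0.4 -1.5] T [-0.03  0.07 -0.02] w 0.273
slide [-0.48, 0.31, 2.2] rot [-0.0065, -0.0111, 0.0009]
```

View pics/w10.png

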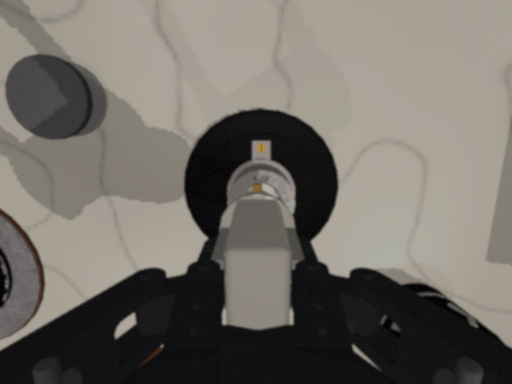

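View pics/s10z.png

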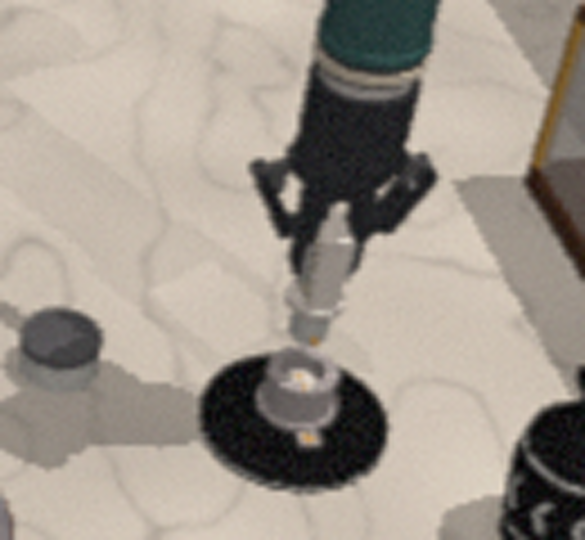

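The lamp hangs above the holder, lug at (257,187) in line with the screw tab (261,150). I'll correct the pose and look again.

Emit:
play_rows:
  slide:
    - [-0.2, 0.15, 0.5]
    - [-0.4, 0.3, 1]
    - [-0.5, 0.3, 1.6]
    - [-0.5, 0.3, 2]
    - [-0.5, 0.3, 2]
    - [-0.5, 0.3, 2]
    - [-0.5, 0.3, 2]
  delta_rot:
    - [-0.006, -0.011, 0]
    - [-0.006, -0.011, 0]
    - [-0.006, -0.011, 0]
    - [-0.006, -0.011, 0]
    - [-0.006, -0.011, 0]
    - [-0.006, -0.011, 0]
    - [-0.006, -0.011, 0]

```text
time: 22.05
tool_pos: [0.4827, 0.3184, 0.1423]
tcp_rot: [0.04, 3.134, 0.006]
wrist_force: [0.3, 0.6, -1.2]
width: 0.27
```

Run:
```python
from h import *
show();to([0.4792,.3168,.123],88.5)
s=read_state();p=read_camera("wrist");save(p,"w11.png")
```

```text
t 22.05 pos [0.4827 0.3184 0.1423] yaw 88.53 tilt 0.46 q [ 31.    9.  109.9  -0.   60.6 -57.6] F [ 0.3  0.6 -1.2] T [-0.02 -0.04  0.01] w 0.27
slide [0.36, -0.18, 1.92] rot [0.0039, 0.0069, 0.0006]
```

View pics/w11.png

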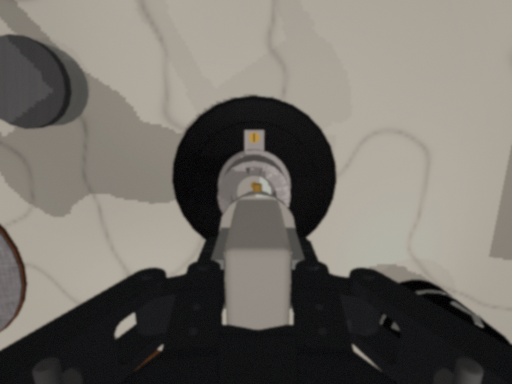

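Emit:
play_rows:
  slide:
    - [0, 0, 0]
    - [0, 0, 0]
  delta_rot:
    - [0, 0, 0]
    - [0, 0, 0]

```text
time: 22.27
tool_pos: [0.4831, 0.3186, 0.1428]
tcp_rot: [0.04, 3.133, 0.007]
wrist_force: [0.1, 1.2, -0.9]
width: 0.271
```

Run:
```python
from h import *
show()
for i in range(3): read_camera("top");show()
to([0.4792,.3168,.123],88.5)
```

```text
t 22.27 pos [0.4831 0.3186 0.1428] yaw 88.53 tilt 0.52 q [ 31.    9.  109.9  -0.   60.6 -57.6] F [ 0.1  1.2 -0.9] T [-0.03 -0.05  0.05] w 0.271
t 22.32 pos [0.483  0.3186 0.1428] yaw 88.53 tilt 0.51 q [ 31.    9.  109.9  -0.   60.6 -57.6] F [ 1.1 -0.  -1.8] T [-0.    0.02 -0.04] w 0.274
t 22.37 pos [0.4829 0.3186 0.1427] yaw 88.54 tilt 0.5 q [ 31.    9.  109.9  -0.   60.6 -57.6] F [-0.1  0.3 -1.6] T [-0.03  0.03 -0.05] w 0.271
t 22.42 pos [0.4829 0.3186 0.1426] yaw 88.54 tilt 0.5 q [ 31.    9.  109.9  -0.   60.6 -57.6] F [-0.7 -0.2 -0.7] T [ 0.04 -0.02  0.01] w 0.27
slide [0.38, -0.2, 1.96] rot [0.0043, 0.0075, 0.0006]
```

Emit:
play_rows:
  slide:
    - [0.1, -0.05, 0.1]
    - [0.2, -0.1, 0.3]
    - [0.3, -0.15, 0.5]
    - [0.38, -0.2, 0.7]
    - [0.38, -0.2, 0.7]
    - [0.38, -0.2, 0.7]
    - [0.38, -0.2, 0.7]
  delta_rot:
    - [0.004, 0.007, 0]
    - [0.004, 0.007, 0]
    - [0.004, 0.007, 0]
    - [0.004, 0.007, 0]
    - [0.004, 0.007, 0]
    - [0.004, 0.007, 0]
    - [0.004, 0.007, 0]

```text
time: 23.0
tool_pos: [0.479, 0.3167, 0.1355]
tcp_rot: [0.04, 3.141, 0.0]
wrist_force: [1.2, 0.3, -0.8]
width: 0.271
```

Run:
```python
from h import *
show();to([0.4792,.3168,.123],88.5)
s=read_state();p=read_camera("wrist");save(p,"w12.png")
show()
im=cv2.cvtColor(p["image"],cv2.COLOR_RGB2BGR);cv2.imwrite("pics/w12z.png",cv2.resize(im[90:260,170:350],None,fx=3.3,fy=3.3,interpolation=cv2.INTER_CUBIC))
C=cloud(p,s)
for a,b in((.018,.026),(.008,.017)):
    m=(np.hypot(C[...,0]-.479,C[...,1]-.317)<.085)&(C[...,2]>a)&(C[...,2]<b)
    q=C[m];print(a,len(q),q.min(0),q.max(0),cv2.minEnclosingCircle(q[:,:2].astype(np.float32)))
```

```text
t 23.0 pos [0.479  0.3167 0.1355] yaw 88.54 tilt 0.03 q [ 31.    9.3 110.4  -0.   60.3 -57.6] F [ 1.2  0.3 -0.8] T [-0.   -0.02  0.02] w 0.271
slide [-0.01, 0.01, 1.25] rot [0.0002, 0.0004, 0.0007]
t 23.05 pos [0.4792 0.3167 0.1356] yaw 88.54 tilt 0.04 q [ 31.    9.3 110.4  -0.   60.3 -57.6] F [ 0.2  0.3 -1.3] T [-0.01 -0.01 -0.07] w 0.272
0.018 6009 [0.42532873 0.26325223 0.01837306] [0.51980507 0.37047181 0.02598988] ((0.47887757420539856, 0.3168894052505493), 0.053903598338365555)
0.008 7802 [0.40421235 0.24187386 0.00802997] [0.53334165 0.39150386 0.01668016] ((0.4790017902851105, 0.31688210368156433), 0.07512115687131882)
```

View pics/w12z.png

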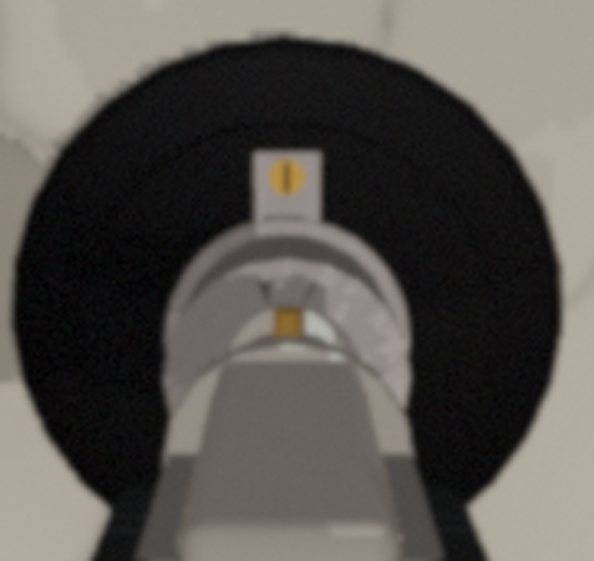

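The gold lug (288,323 in the zoom) lines up with the notch and the screw. The measured centre agrees within 0.3 mm. Next: insert to just above the disc.

Emit:
play_rows:
  slide:
    - [0, 0, 0.2]
    - [0, 0, 0.5]
    - [0, 0, 0.8]
    - [0, 0, 1.1]
    - [0, 0, 1.4]
    - [0, 0, 1.7]
    - [0, 0, 1.9]
    - [0, 0, 1.9]
  delta_rot:
    - [0, 0, 0]
    - [0, 0, 0]
    - [0, 0, 0]
    - [0, 0, 0]
    - [0, 0, 0]
    - [0, 0, 0]
    - [0, 0, 0]
    - [0, 0, 0]

```text
time: 23.72
tool_pos: [0.479, 0.3166, 0.1161]
tcp_rot: [0.04, 3.141, 0.0]
wrist_force: [-0.8, 0.4, -1.0]
width: 0.274
```

Run:
```python
from h import *
show();to([0.4792,.3168,.105],88.5)
```

```text
t 23.72 pos [0.479  0.3166 0.1161] yaw 88.54 tilt 0.0 q [ 31.   10.5 111.3   0.   58.2 -57.6] F [-0.8  0.4 -1. ] T [-0.06  0.02 -0.06] w 0.274
slide [-0.02, 0.02, 1.11] rot [0.0001, 0.0, 0.0006]
```

The lugs are in the notches with no resistance. Next: push against the spring.

Emit:
play_rows:
  slide:
    - [0, 0, 0.2]
    - [0, 0, 0.4]
    - [0, 0, 0.6]
    - [0, 0, 0.8]
    - [0, 0, 1.0]
    - [0, 0, 1.15]
    - [0, 0, 1.15]
    - [0, 0, 1.15]
  delta_rot:
    - [0, 0, 0]
    - [0, 0, 0]
    - [0, 0, 0]
    - [0, 0, 0]
    - [0, 0, 0]
    - [0, 0, 0]
    - [0, 0, 0]
    - [0, 0, 0]

```text
time: 24.38
tool_pos: [0.4794, 0.3168, 0.106]
tcp_rot: [0.04, 3.14, 0.001]
wrist_force: [-2.3, -1.1, 8.0]
width: 0.273
```

Run:
```python
from h import *
show();to([0.4792,.3168,.105],88.5);to([0.4792,.3168,.105],-1.5)
```

```text
t 24.38 pos [0.4794 0.3168 0.106 ] yaw 88.54 tilt 0.06 q [ 31.   11.1 111.7  -0.   57.1 -57.6] F [-2.3 -1.1  8. ] T [-0.39  0.57 -0.04] w 0.273
slide [0.02, -0.0, 0.1] rot [0.0004, 0.0009, 0.0007]
slide [0.02, -0.0, 0.1] rot [0.001, 0.0003, 1.5715]
```

Emit:
play_rows:
  slide:
    - [0, 0, 0.15]
    - [0, 0, 0.3]
    - [0, 0, 0.3]
    - [0, 0, 0.3]
  delta_rot:
    - [0, 0, 0]
    - [0, 0, 0]
    - [0, 0, 0]
    - [0, 0, 0]

```text
time: 24.72
tool_pos: [0.4795, 0.3169, 0.1044]
tcp_rot: [0.04, 3.14, 0.001]
wrist_force: [-3.9, -2.1, 8.8]
width: 0.273
```

Run:
```python
from h import *
show();to([0.4792,.3168,.105],-1.5)
```

```text
t 24.72 pos [0.4795 0.3169 0.1044] yaw 88.54 tilt 0.06 q [ 31.   11.3 111.8  -0.   56.9 -57.6] F [-3.9 -2.1  8.8] T [-0.5   0.79  0.  ] w 0.273
slide [0.03, -0.01, -0.06] rot [0.0012, 0.0004, 1.5714]
```

The push is about 10 N and the depth about -24 mm. Next: turn clockwise, holding it down.

Emit:
play_rows:
  slide:
    - [0.03, -0.02, 0.22]
    - [0.03, -0.02, 0.22]
    - [0.03, -0.02, 0.22]
    - [0.03, -0.02, 0.22]
    - [0.03, -0.02, 0.22]
    - [0.03, -0.02, 0.22]
    - [0.03, -0.02, 0.22]
    - [0.03, -0.02, 0.22]
  delta_rot:
    - [0, 0, 0]
    - [0, 0, 0.05]
    - [0, 0, 0.13]
    - [0, 0, 0.22]
    - [0, 0, 0.31]
    - [0, 0, 0.4]
    - [0, 0, 0.45]
    - [0, 0, 0.45]

```text
time: 25.38
tool_pos: [0.4804, 0.3175, 0.1044]
tcp_rot: [0.743, 3.049, 0.005]
wrist_force: [-3.0, -2.3, 9.7]
width: 0.271
```

Run:
```python
from h import *
show();to([0.4792,.3168,.104],-1.5)
s=read_state();p=read_camera("wrist");save(p,"w13.png")
```

```text
t 25.38 pos [0.4804 0.3175 0.1044] yaw 62.63 tilt 0.24 q [ 31.   11.3 111.8  -0.   56.7 -31.6] F [-3.  -2.3  9.7] T [-0.26  0.4  -0.06] w 0.271
slide [0.07, -0.11, 0.04] rot [0.0044, -0.0, 1.1193]
```

View pics/w13.png

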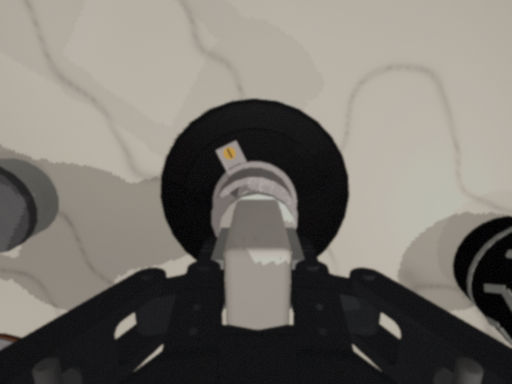

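Turned 26° with no torque build-up, and the lamp has not slipped in the jaws. I'll continue the turn.

Emit:
play_rows:
  slide:
    - [0.07, -0.11, 0.2]
    - [0.07, -0.11, 0.2]
    - [0.07, -0.11, 0.2]
    - [0.07, -0.11, 0.2]
    - [0.07, -0.11, 0.2]
    - [0.07, -0.11, 0.2]
    - [0.07, -0.11, 0.2]
    - [0.07, -0.11, 0.2]
    - [0.07, -0.11, 0.2]
    - [0.07, -0.11, 0.2]
    - [0.07, -0.11, 0.2]
    - [0.07, -0.11, 0.2]
  delta_rot:
    - [0, 0, 0.05]
    - [0, 0, 0.14]
    - [0, 0, 0.24]
    - [0, 0, 0.34]
    - [0, 0, 0.44]
    - [0, 0, 0.54]
    - [0, 0, 0.64]
    - [0, 0, 0.74]
    - [0, 0, 0.84]
    - [0, 0, 0.84]
    - [0, 0, 0.84]
    - [0, 0, 0.84]

```text
time: 26.43
tool_pos: [0.4805, 0.3176, 0.1045]
tcp_rot: [1.92, 2.483, 0.011]
wrist_force: [-1.7, -1.3, 9.6]
width: 0.272
```

Run:
```python
from h import *
show();to([0.4792,.3168,.104],-1.5)
```

```text
t 26.43 pos [0.4805 0.3176 0.1045] yaw 14.59 tilt 0.42 q [ 31.   11.2 111.9   0.   56.5  16.4] F [-1.7 -1.3  9.6] T [-0.25  0.42 -0.03] w 0.272
slide [-0.04, -0.14, 0.05] rot [0.0066, -0.003, 0.2808]
```

Emit:
play_rows:
  slide:
    - [-0.04, -0.1, 0.2]
    - [-0.04, -0.1, 0.2]
    - [-0.04, -0.1, 0.2]
    - [-0.04, -0.1, 0.2]
    - [-0.04, -0.1, 0.2]
    - [-0.04, -0.1, 0.2]
  delta_rot:
    - [0, 0, 0.07]
    - [0, 0, 0.14]
    - [0, 0, 0.21]
    - [0, 0, 0.28]
    - [0, 0, 0.28]
    - [0, 0, 0.28]

```text
time: 26.93
tool_pos: [0.4804, 0.3175, 0.1045]
tcp_rot: [2.248, 2.191, 0.014]
wrist_force: [-3.2, -1.5, 9.2]
width: 0.271
```

Run:
```python
from h import *
show();to([0.4792,.3168,.108],-1.5)
s=read_state();p=read_camera("wrist");save(p,"w14.png")
```

```text
t 26.93 pos [0.4804 0.3175 0.1045] yaw -1.48 tilt 0.53 q [ 31.   11.1 112.    0.   56.4  32.4] F [-3.2 -1.5  9.2] T [-0.27  0.62 -0.02] w 0.271
slide [-0.07, -0.11, -0.35] rot [0.0078, -0.0052, 0.0004]
```

View pics/w14.png

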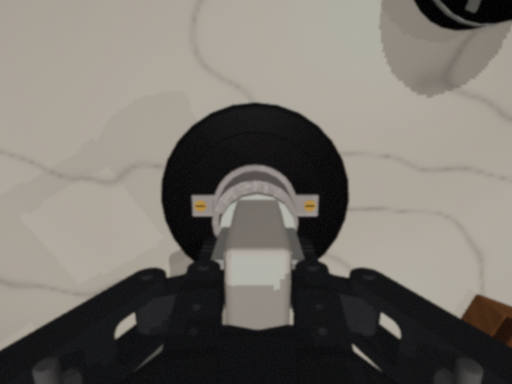

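The screws are now at the left and right of the lamp, (201,206) and (310,206), so the quarter turn is complete. Next: ease up so the lugs rise into the pockets.

Emit:
play_rows:
  slide:
    - [-0.05, -0.1, -0.1]
    - [-0.05, -0.1, -0.25]
    - [-0.05, -0.1, -0.4]
    - [-0.05, -0.1, -0.45]
    - [-0.05, -0.1, -0.45]
    - [-0.05, -0.1, -0.45]
  delta_rot:
    - [0.004, -0.003, 0]
    - [0.008, -0.005, 0]
    - [0.008, -0.005, 0]
    - [0.008, -0.005, 0]
    - [0.008, -0.005, 0]
    - [0.008, -0.005, 0]

```text
time: 27.48
tool_pos: [0.4805, 0.3176, 0.1099]
tcp_rot: [2.249, 2.192, 0.005]
wrist_force: [1.6, 1.2, 4.5]
width: 0.27
```

Run:
```python
from h import *
show()
s=read_state();p=read_camera("wrist");save(p,"w15.png")
f=foc(p);T=p["hand_eye"];D=p["depth"];v,u=np.mgrid[:384,:512]
c=np.stack([(u-p["cx"])/f*D,-(v-p["cy"])/f*D,-D],-1)@T[:3,:3].T+T[:3,3]
m=(abs(c[...,2]+.039)<.004)&(abs(c[...,0])<.03)&(abs(c[...,1])<.02)
q=c[m];print("top tool z",np.median(q[:,2]),q.min(0),q.max(0),cv2.minAreaRect(q[:,:2].astype(np.float32)))
C=cloud(p,s);print("world top z",np.median(C[m][:,2]))
p=read_camera("scene");save(p,"s15.png");show()
```

```text
t 27.48 pos [0.4805 0.3176 0.1099] yaw -1.47 tilt 0.17 q [ 31.   11.  111.5   0.   57.4  32.4] F [1.6 1.2 4.5] T [ 0.1  -0.48  0.01] w 0.27
top tool z -0.03895230736395217 [-0.0123892  -0.01995498 -0.04299085] [ 0.02078339  0.01996276 -0.0350106 ] ((0.0041963569819927216, 3.8471072912216187e-05), (0.03992424160242081, 0.033158861100673676), 89.78707885742188)
world top z 0.1488601677351909
t 27.58 pos [0.4805 0.3176 0.1099] yaw -1.47 tilt 0.17 q [ 31.   11.  111.5   0.   57.4  32.4] F [1.9 0.1 5.4] T [ 0.12 -0.49 -0.02] w 0.271
```

View pics/s15.png

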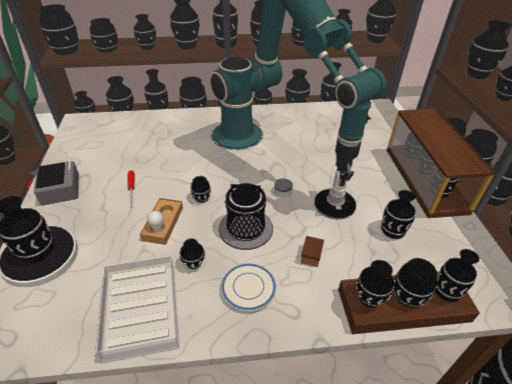

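View pics/w15.png

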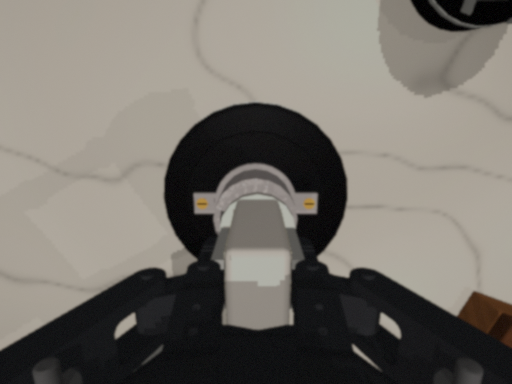

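Run:
```python
from h import *
print(finish_job());show()
```

```text
the job is handed in; nothing more can be done
None
the job is handed in; nothing more can be done
```

The job is handed in: the cover stands on the felt board and the lamp is locked in the holder, still gripped. `finish_job()` gives no verdict, so this rests on my last measurements; the job took about 28 s.

- **Cover:** I lifted it by the handle and set it down on the felt. The wrist force changed sign on contact before I opened the jaws. It measured about 2–3 mm from the board's centre after release, and the last scene picture shows it upright in the same place.
- **Lamp:** I gripped it across its flat sides at 80 N. It entered the notches with no resistance, went down against about 10 N of spring force and turned 90° clockwise. I then eased up so the lugs could rise into the pockets.
- **Final pose:** The cap is about 19.1 mm below the holder top (nominal locked depth 19 mm). The lugs are within about 0.1° of the lantern's y line and the tool is tilted 0.2°. The tool reads about 1.5 mm off the holder's centre (limit 5 mm), and the upward force on it was about 5 N.
- **Bystanders:** Nothing else looks moved in the last scene picture; I did not measure each one.
- **Disagreement:** Before insertion the arm overshot one correction by about 4 mm. I waited for it to settle, re-centred it to within 0.3 mm and then inserted the lamp.

I did not read the contact disc directly. The cap depth implies it is pressed about 6 mm.

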